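# Box up the tea light and wedge the dovetail lid home

### The job

Put the tea light away: set it upright in the open wooden box, then fit the loose dovetail lid, narrow end first, into the wide end of the box's tapered grooves and slide it along, pushing firmly until it wedges tight with its ends flush with the box. Leave the salt shaker, espresso cup, pepper mill and spice jar standing where they are.

Things in the scene. Friction and masses are not known exactly. Their poses are not given: they have to be found in the camera images.
- box: Pale wooden box, open at the top, held to the worktop by suction feet (it does not move). 100 mm long (its x), 104 mm wide (its y), 50 mm high. Origin at the middle of its underside, at worktop level. Along both long sides runs a flat ledge that carries the lid, and above each ledge a rail 12 mm high that leans inward over it (dovetail). The lid slides in along the box's +x.
- box_floor (a point): Middle of the floor of the well in the box, 10 mm above the worktop; axes as the box's. The well is 84 mm long (x) by 52 mm wide (y) and 28 mm deep, from the floor to the ledges.
- box_ledge (a point): Point over the middle of the box at the height of the ledges, 38 mm above the worktop; axes as the box's. When the lid is home its origin lies here, with its x along the box's x. The rails' inner faces lean inward by 30 degrees, so the lid cannot be set in from above, only slid in from the wide end.
- box_mouth (a point): Middle of the wide, entry end of the grooves (the -x end of the box), at ledge height; axes as the box's. The grooves are open at both ends and tapered: at ledge level they are 88 mm apart here and 64 mm at the other end. Keep the 12 cm in front of it free for the lid to enter.
- lid: Loose lid of orange-brown wood, 110 to 230 g, lying flat: a dovetail plate 100 mm long (x), 12 mm thick; underside 88 mm wide at its -x end, 64 mm at its +x end (narrow, goes in first); long edges lean inward 30 degrees. Origin mid underside, z up. 10 mm short of home it has 1.2 mm play each side; it jams by friction within 2 mm of flush with the box ends, without an end stop; 10 to 20 N of push sets it tight.
- lid_grip (a point): Middle of the upright dark grip bar on the lid, 27 mm above the lid's underside; axes as the lid's. The bar stands at mid length and runs across the lid: 14 mm thick along the lid's x, 42 mm long along its y, from 12 mm to 42 mm above the underside.
- tea_light_mid (a point): Centre (7.5 mm above its foot) of the tea light, a small round candle with red wax, 38 mm across and 15 mm high, 20 g, standing on the worktop; z is its axis.
- salt: Salt shaker with a grey domed top, 44 mm across, 90 mm high, bystander; origin at the centre of its foot.
- cup: Espresso cup, white with a red-brown inside, 62 mm across (92 mm with handle), 51 mm high, bystander; origin at its foot.
- pepper: Dark wooden pepper mill, 58 mm across, 160 mm high, bystander; origin at the centre of its foot.
- spice: Glass spice jar with a dark cap and green herbs, 41 mm across, 105 mm high, bystander; origin at the centre of its foot.
Things that resemble listed ones, but are neither listed nor needed, are in the scene too. What is meant by the part that bears tea_light_mid is not purple or turquoise, and is the larger of those in its own colour.

How it is judged:
By the outcome, as a careful person would: the job done as asked, in the order asked, and still so for the second after the job is handed in, with the robot touching nothing.
It also fails if it takes over 64 s, if anything falls off the work surface, if the arm or the gripper's body presses on something with over 40 N, if the wrist force passes 120 N, or if a joint passes its speed limit or range.

### The arm

A 7-joint arm with a two-finger parallel gripper is mounted at the origin on a cart in front of the work surface, level with it; the furniture and walls round the work are solid. World frame = base frame: x ahead of the robot, y to its left, z up, the work surface at z = 0. Lengths are in m, angles in degrees, forces in N, time in s.
With the tool pointing down it reaches from about 0.35 to 0.9 m from the base axis. Payload 19.9 kg.
Tool frame: the origin (TCP) lies on the centre line of the jaws, within the pads' length; the fingertips stand 17 mm ahead of it and the grasp point (between the pads) lies 2 mm behind it; z points along the fingers, y is the direction in which the jaws open and shut (so a half turn about z gives the same grasp; the last joint's range is limited). The gripper opens to 94 mm and grips with 3 to 60 N. Pads are 16 mm wide; open, the fingers measure 119 mm over their backs; the gripper's body (75 mm by 177 mm) begins 78 mm behind the grasp point.
Start: joints at [-69.414, 23.915, -0.59, 92.452, 0.269, 63.638, -3.037], TCP at [0.244, 0.575, 0.196] pointing down, gripper open.
Joint ranges: [-161.28, 161.28], [-22.2, 115.67], [-73.04, 71.86], [3.21, 147.25], [-68.34, 248.33], [10.77, 114.83], [-161.83, 161.83]. Speed limits (degrees/s): [108.29, 108.29, 136.94, 136.94, 172.46, 172.46, 172.46].

### API

Orientations are given as a 3x3 rotation matrix whose columns are the frame's x, y, z axes.
In Python, from station import read_state, snapshot, close_job gives the robot as it stands.
- The arm moves only by the shell command python3 -m inch 'ROWS'. ROWS is JSON, a list of rows, each a list of 7 numbers: the turn, a rotation vector about the tool's x, y, z each as a share of 0.12 rad, from -1 to 1, then the shift along the tool's x, y, z each as a share of 25 mm, from -1 to 1, then the opening, from 0 (shut) to 1 (fully open). In form: [[ax, ay, az, dx, dy, dz, gripper], ...]. A call has exactly 5 rows; each row shifts and turns the pose as measured when the row begins, along the tool's axes as they then stand; what a row does not reach is not made up. A row lasts 1/10 s, in which the tool goes at most 50 mm and 8.59 degrees, less where a joint would pass 70% of its speed; a pose out of reach is approached as far as the arm can. A call with a number of a shift or a turn outside -1 to 1 is refused whole. A call with a gripper value outside its range is refused whole. The fingers move at their own pace and stop on an object; the grip force is fixed at half the most. Time passes only in rows, so rows that do not move let the fingers close, or fill a call up. It gives the time, the measured TCP pose, the force and the opening at its end, in the units of the state.
- read_state(): the state, without advancing time (a new reading comes with each control period).
- snapshot(name): name is "scene" or "top"; returns a dict with "img" (480x640x3 uint8, red, green, blue), "fx", "fy", "cx", "cy" (pixels), "rvec" (rotation vector, rad) and "tvec" (3), from world to camera coordinates, as OpenCV has them. Camera axes: x right, y down, z forward; pixel columns grow to the right and rows downward; lengths in m; the calibration is good to about 2 mm. A picture is of the moment at which its call begins. There is no depth.
- close_job(): hands the job in, once; it reports no verdict.
The state is a dict: "clock": time; "q": joint angles; "qvel": joint speeds; "effort": joint torques, N m; "ee_pos": TCP position; "tool_rot": TCP orientation; "wrist_force": force on the tool from outside, world axes, zero at the start; "ft_torque": the same for the moment, N m; "finger_gap": opening from 0.0 (shut) to 1.0 (fully open).
Only numpy, scipy, OpenCV 4.12 (cv2) and the standard library are available. Lean on these libraries where they do the work, as an engineer would, in place of code of your own. Each camera call takes 0.05 s, during which the arm holds its last target.

## Working session

There is one attempt and no reset: what is moved stays moved. The work goes in short steps, Python scripts to look and compute and a shell command to move; the robot and the scene stay as the last step left them, time stands still between calls to the robot, and variables do not carry over. Pictures are saved under pics/ and viewed, and the job is handed in when it is done.

```bash
mkdir -p pics; ls; cat > h.py <<'E'
import numpy as np,cv2
from station import read_state,snapshot
def cam(s):
    R,_=cv2.Rodrigues(np.array(s["rvec"],float));return R,np.array(s["tvec"],float).ravel()
def ray(s,u,v):
    R,t=cam(s);d=R.T@np.array([(u-s["cx"])/s["fx"],(v-s["cy"])/s["fy"],1]);return -R.T@t,d
def plane(s,u,v,z):
    o,d=ray(s,u,v);return (o+d*(z-o[2])/d[2])
def proj(s,p):
    R,t=cam(s);c=R@np.array(p,float)+t;return s["fx"]*c[0]/c[2]+s["cx"],s["fy"]*c[1]/c[2]+s["cy"]
def save(s,n,crop=None,k=1):
    im=s["img"][:,:,::-1]
    if crop: x0,y0,x1,y1=crop;im=im[y0:y1,x0:x1]
    if k!=1: im=cv2.resize(im,None,fx=k,fy=k,interpolation=cv2.INTER_CUBIC)
    cv2.imwrite("pics/"+n,im)
E
python3 - <<'E'
from h import *
import pickle
for n in("scene","top"):
    s=snapshot(n);save(s,n+"0.png");pickle.dump(s,open(n+"0.pkl","wb"));o,d=ray(s,320,240);print(n,s["fx"],o.round(3),d.round(3))
st=read_state()
for k,v in st.items():print(k,np.round(v,3).tolist())
E
```

```text
pics
scene 518.1202275519178 [ 0.141 -0.769  0.724] [ 0.368  0.695 -0.618]
top 492.0552295798322 [ 0.037 -0.302  1.222] [ 0.415  0.203 -0.887]
clock 0.1
q [-69.413, 23.945, -0.592, 92.482, 0.268, 63.638, -3.037]
qvel [-0.025, 0.012, 0.005, -0.149, -0.055, -0.149, -0.094]
effort [0.003, -85.258, 0.641, -42.669, -0.049, 0.016, -0.0]
ee_pos [0.244, 0.575, 0.196]
tool_rot [[-0.921, 0.39, -0.0], [0.39, 0.921, -0.001], [-0.0, -0.001, -1.0]]
wrist_force [0.284, 0.103, 0.347]
ft_torque [-0.014, 0.035, 0.005]
finger_gap 1.002
```

View pics/scene0.png

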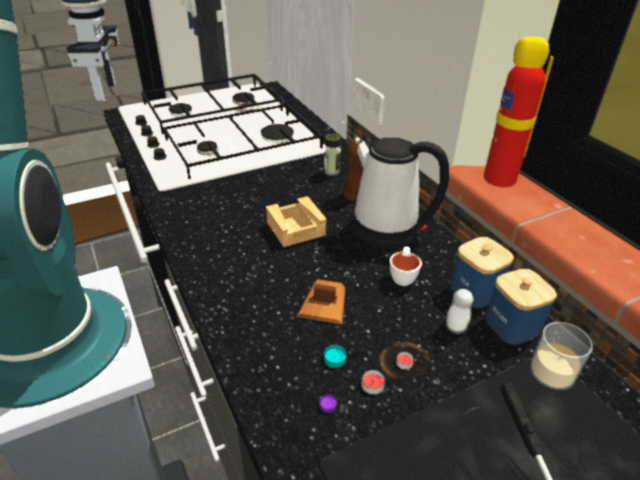

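View pics/top0.png

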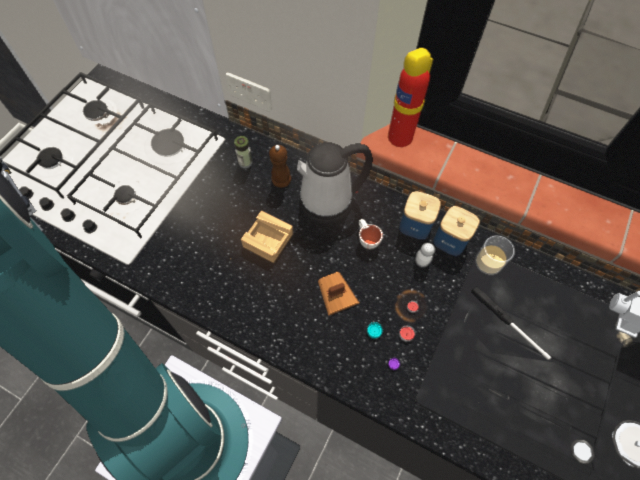

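The scene view shows the box at (297,222), the lid at (324,300) and two red candles at (373,382) and (404,360). In the top view they're at (267,236), (338,293), (407,334) and (413,307). I'll zoom in to compare the candles.

```bash
python3 - <<'E'
from h import *
import pickle
s=pickle.load(open("scene0.pkl","rb"));t=pickle.load(open("top0.pkl","rb"))
save(s,"a.png",(255,180,435,420),2.5) if 0 else None
A=cv2.resize(s["img"][185:335,255,None][:0] if 0 else s["img"][185:335,255:355,::-1],None,fx=4,fy=4,interpolation=cv2.INTER_CUBIC)
B=cv2.resize(t["img"][200:350,235:335,::-1],None,fx=4,fy=4,interpolation=cv2.INTER_CUBIC)
cv2.imwrite("pics/zbox.png",np.hstack([A,B]))
save(t,"zt.png",(310,200,450,320),5)
for n,c in(("scene",s),("top",t)):
    hsv=cv2.cvtColor(c["img"],cv2.COLOR_RGB2HSV)
    m=(((hsv[...,0]<6)|(hsv[...,0]>172))&(hsv[...,1]>120)&(hsv[...,2]>120)).astype(np.uint8)
    k,l,st,ce=cv2.connectedComponentsWithStats(m)
    for i in range(1,k):
        if st[i,4]>20:
            u,v=ce[i]; x,y,w,h=st[i,:4]
            p=plane(c,u,v,.013); L=plane(c,x,v,.013);R=plane(c,x+w,v,.013)
            if y>220: print(n,st[i],ce[i].round(1),p.round(4),np.linalg.norm(L-R).round(4))
E
```

```text
scene [397 355  16  10 121] [404.5 359.4] [ 0.5423 -0.3295  0.013 ] 0.0277
scene [362 374  23  15 244] [373. 381.] [ 0.4701 -0.3431  0.013 ] 0.0381
top [407 302  12   9  78] [412.5 305.9] [ 0.543  -0.3254  0.013 ] 0.0309
top [400 327  15  13 146] [407. 333.] [ 0.47   -0.3407  0.013 ] 0.0376
```

View pics/zbox.png

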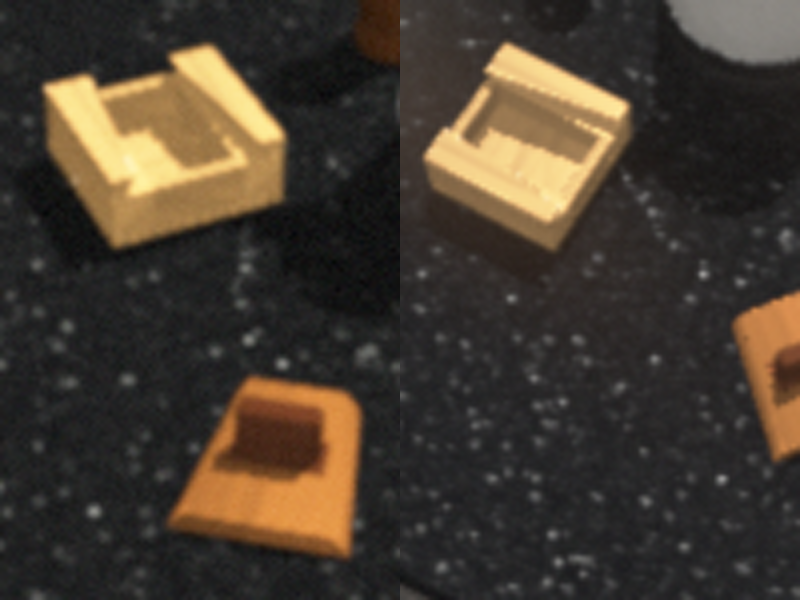

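View pics/zt.png

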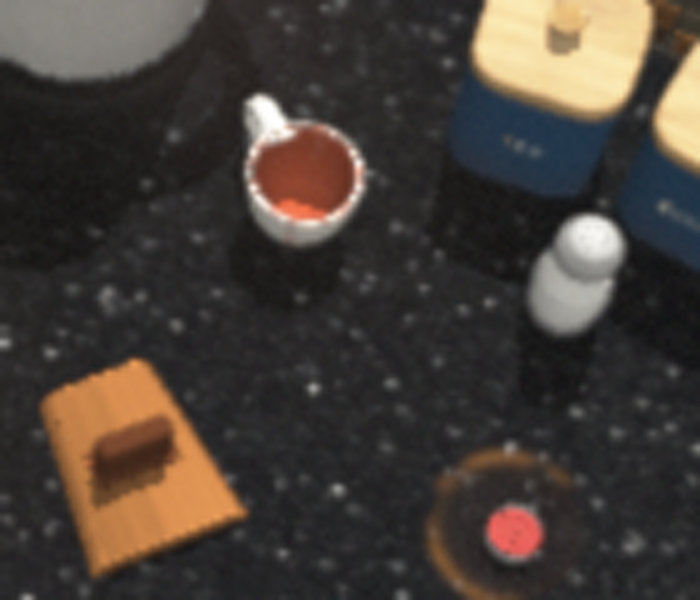

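The larger candle is at about (0.470,-0.342): 38 mm wax, against about 28 mm for the other. I'll map box and lid onto their height planes to get the corners.

```bash
python3 - <<'E'
from h import *
import pickle
S={n:pickle.load(open(n+"0.pkl","rb")) for n in("scene","top")}
def rect(c,z,x0,y0,w,k=2000):
    # image: right=+x, up=+y
    n=int(w*k);src=[];dst=[]
    for a,b in((0,0),(1,0),(1,1),(0,1)):
        src.append(proj(c,(x0+a*w,y0+b*w,z)));dst.append((a*n,n-b*n))
    H=cv2.getPerspectiveTransform(np.float32(src),np.float32(dst));return cv2.warpPerspective(c["img"],H,(n,n),flags=cv2.INTER_CUBIC)[:,:,::-1]
for n in S:
    c=S[n]
    u,v=((297,222) if n=="scene" else (267,236)); print(n,"box",plane(c,u,v,.04).round(3))
    u,v=((324,304) if n=="scene" else (338,293)); print(n,"lid",plane(c,u,v,.012).round(3))
b=[rect(S[n],.05,plane(S["top"],267,236,.04)[0]-.1,plane(S["top"],267,236,.04)[1]-.1,.2) for n in S]
print("box org",plane(S["top"],267,236,.04)-.1)
l=[rect(S[n],.012,plane(S["top"],338,293,.012)[0]-.1,plane(S["top"],338,293,.012)[1]-.1,.2) for n in S]
print("lid org",plane(S["top"],338,293,.012)-.1)
cv2.imwrite("pics/rb.png",np.hstack(b));cv2.imwrite("pics/rl.png",np.hstack(l))
E
```

```text
scene box [0.531 0.081 0.04 ]
scene lid [ 0.48  -0.149  0.012]
top box [0.533 0.101 0.04 ]
top lid [ 0.486 -0.139  0.012]
box org [ 0.43347057  0.00144168 -0.06      ]
lid org [ 0.38556366 -0.23932269 -0.088     ]
```

View pics/rb.png

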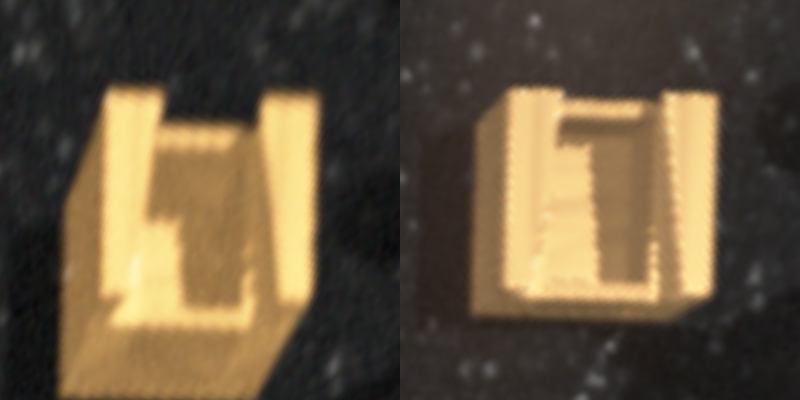

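View pics/rl.png

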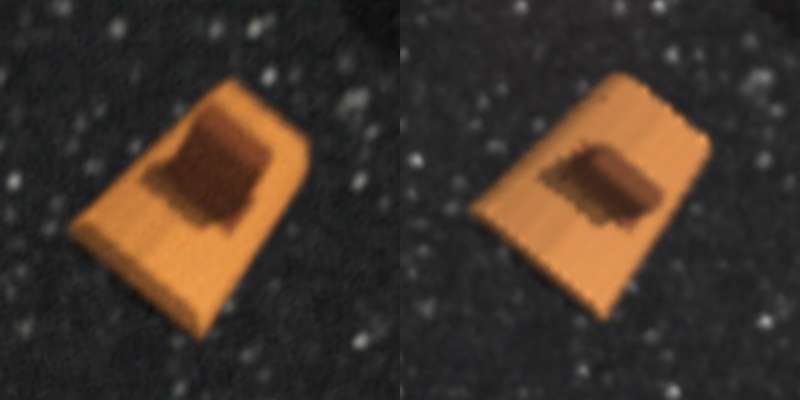

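```bash
python3 - <<'E'
from h import *
import pickle
S={n:pickle.load(open(n+"0.pkl","rb")) for n in("scene","top")}
def rect(c,z,x0,y0,w,k=3000):
    n=int(w*k);src=[];dst=[]
    for a,b in((0,0),(1,0),(1,1),(0,1)):
        src.append(proj(c,(x0+a*w,y0+b*w,z)));dst.append((a*n,n-b*n))
    H=cv2.getPerspectiveTransform(np.float32(src),np.float32(dst));return cv2.warpPerspective(c["img"],H,(n,n),flags=cv2.INTER_CUBIC)[:,:,::-1]
x0,y0=.425,-.20
cv2.imwrite("pics/rg.png",np.hstack([rect(S[n],.042,x0,y0,.13) for n in S]))
cv2.imwrite("pics/rl2.png",np.hstack([rect(S[n],.012,x0,y0,.13) for n in S]))
# lid grip masks
for n,c in S.items():
    hsv=cv2.cvtColor(c["img"],cv2.COLOR_RGB2HSV)
for nm,a,b,z in(("pepperfoot",(352,198),(281,185),0),("peppertop",None,(277,147),.16),("spice foot",(331,173),(243,165),0),("kettle foot",(385,235),(327,210),0),("cup",(405,262),(371,234),.05),("salt",(461,298),(428,248),.08),("turq",(335,355),(375,329),.013),("purple",(328,403),(394,364),.01),("can",(484,245),(423,200),.1)):
    print(nm,None if a is None else plane(S["scene"],*a,z).round(3),plane(S["top"],*b,z).round(3))
E
```

```text
pepperfoot [0.722 0.163 0.   ] [0.718 0.165 0.   ]
peppertop None [0.731 0.174 0.16 ]
spice foot [0.732 0.294 0.   ] [0.728 0.303 0.   ]
kettle foot [ 0.714 -0.004  0.   ] [0.705 0.004 0.   ]
cup [ 0.662 -0.149  0.05 ] [ 0.665 -0.148  0.05 ]
salt [ 0.672 -0.303  0.08 ] [ 0.68  -0.299  0.08 ]
turq [ 0.44  -0.267  0.013] [ 0.442 -0.265  0.013]
purple [ 0.385 -0.345  0.01 ] [ 0.384 -0.343  0.01 ]
can [ 0.791 -0.221  0.1  ] [ 0.797 -0.234  0.1  ]
```

View pics/rg.png

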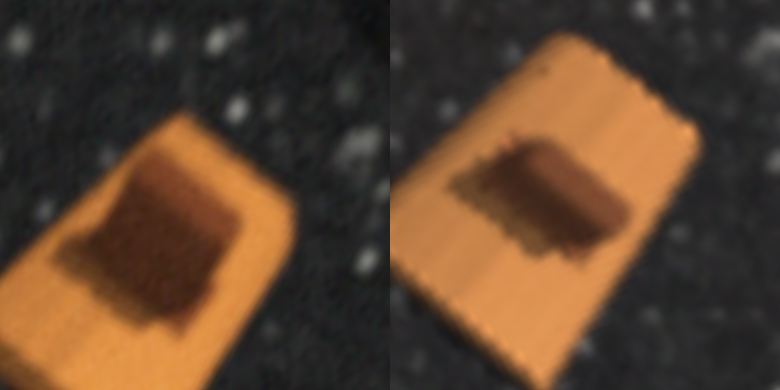

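View pics/rl2.png

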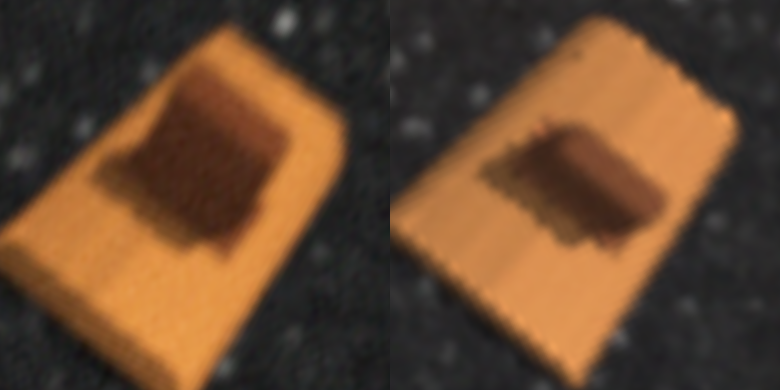

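Box centre is about (0.539,0.105) with yaw 88.5°, mouth facing -y. Lid grip is about (0.487,-0.135) with yaw about 51°. The pepper mill, kettle, cup and salt shaker are all at x>0.65, clear of the path. Next is the move to the tea light, turning the tool's y axis to 88.5° on the way.

```bash
cat >> h.py <<'E'
def go(p,yaw=None):
    st=read_state();R=np.array(st["tool_rot"]);e=np.array(st["ee_pos"])
    d=R.T@(np.array(p)-e)/.025
    y=np.degrees(np.arctan2(R[1,1],R[0,1]))
    print("t",round(float(st["clock"]),2),"ee",e.round(4),"yaw",y.round(2),"shares",d.round(2),"az",None if yaw is None else (np.radians(y-yaw)/.12).round(2),"tilt",R[:,2].round(4),"F",np.round(st["wrist_force"],1),"gap",round(float(st["finger_gap"])*94,1))
E
python3 -m inch '[[0,0,-0.6,-0.6,-0.8,0,0.6],[0,0,-0.7,-0.6,-1,0,0.6],[0,0,-0.7,-0.5,-1,0,0.6],[0,0,-0.7,-0.4,-1,0,0.6],[0,0,-0.4,-0.4,-1,0,0.6]]'
python3 -m inch '[[0,0,0,-0.4,-1,0,0.6],[0,0,0,-0.4,-1,0,0.6],[0,0,0,-0.4,-1,0,0.6],[0,0,0,-0.4,-1,0,0.6],[0,0,0,-0.4,-1,0,0.6]]'
python3 -c "from h import *;go((.47,-.342,.09),88.5)"
```

```text
clock: 0.6
ee_pos: [0.2747, 0.4404, 0.1934]
tool_rot: [[-1.0, 0.011, -0.003], [0.011, 1.0, -0.004], [0.002, -0.004, -1.0]]
wrist_force: [0.9, 0.1, 0.1]
finger_gap: 0.618
clock: 1.1
ee_pos: [0.3243, 0.3086, 0.1929]
tool_rot: [[-1.0, 0.008, -0.004], [0.008, 1.0, -0.005], [0.004, -0.005, -1.0]]
wrist_force: [-0.1, 0.5, 0.5]
finger_gap: 0.599
t 1.1 ee [0.3243 0.3086 0.1929] yaw 89.55 shares [ -6.05 -25.96   4.23] az 0.15 tilt [-0.0038 -0.0053 -1.    ] F [-0.1  0.5  0.5] gap 56.3
```

```bash
cat >> h.py <<'E'
def tilt():
    R=np.array(read_state()["tool_rot"]);w=np.cross(R[:,2],[0,0,-1]);print("tilt fix ax,ay",(R.T@w/.12).round(2)[:2])
E
python3 -m inch '[[-0.04,-0.03,0.1,-0.3,-1,0,0.6],[0,0,0,-0.3,-1,0,0.6],[0,0,0,-0.3,-1,0,0.6],[0,0,0,-0.3,-1,0,0.6],[0,0,0,-0.3,-1,0,0.6]]'
python3 -m inch '[[0,0,0,-0.3,-1,0,0.6],[0,0,0,-0.3,-1,0,0.6],[0,0,0,-0.3,-1,0,0.6],[0,0,0,-0.3,-1,0,0.6],[0,0,0,-0.3,-1,0,0.6]]'
python3 -m inch '[[0,0,0,-0.2,-1,0,0.6],[0,0,0,-0.2,-1,0,0.6],[0,0,0,-0.2,-1,0,0.6],[0,0,0,-0.2,-1,0,0.6],[0,0,0,-0.2,-1,0,0.6]]'
python3 -m inch '[[0,0,0,-0.2,-1,0,0.6],[0,0,0,-0.2,-1,0,0.6],[0,0,0,-0.2,-1,0,0.6],[0,0,0,-0.2,-1,0,0.6],[0,0,0,-0.2,-1,0,0.6]]'
python3 -c "from h import *;go((.47,-.342,.09),88.5);tilt()"
```

```text
clock: 1.6
ee_pos: [0.36, 0.1769, 0.1925]
tool_rot: [[-1.0, 0.021, -0.001], [0.021, 1.0, -0.001], [0.001, -0.001, -1.0]]
wrist_force: [0.6, 0.1, 0.4]
finger_gap: 0.598
clock: 2.1
ee_pos: [0.3948, 0.0455, 0.1922]
tool_rot: [[-1.0, 0.021, -0.002], [0.021, 1.0, -0.001], [0.002, -0.001, -1.0]]
wrist_force: [0.7, -0.0, 0.4]
finger_gap: 0.604
clock: 2.6
ee_pos: [0.417, -0.0855, 0.192]
tool_rot: [[-1.0, 0.021, -0.002], [0.021, 1.0, -0.0], [0.002, -0.0, -1.0]]
wrist_force: [0.9, 0.7, -0.4]
finger_gap: 0.601
clock: 3.1
ee_pos: [0.4391, -0.2161, 0.1915]
tool_rot: [[-1.0, 0.02, -0.003], [0.02, 1.0, -0.0], [0.003, -0.0, -1.0]]
wrist_force: [0.6, 0.1, -0.4]
finger_gap: 0.598
t 3.1 ee [ 0.4391 -0.2161  0.1915] yaw 88.86 shares [-1.35 -5.01  4.06] az 0.05 tilt [-0.0029 -0.     -1.    ] F [ 0.6  0.1 -0.4] gap 56.2
tilt fix ax,ay [-0.   -0.02]
```

```bash

python3 -m inch '[[0,-0.02,0.05,-0.3,-1,0.5,0.6],[0,0,0,-0.3,-1,0.7,0.6],[0,0,0,-0.3,-1,0.8,0.6],[0,0,0,-0.3,-1,0.8,0.6],[0,0,0,-0.1,-0.7,0.8,0.6]]'
python3 -m inch '[[0,0,0,0,0,0,0.6],[0,0,0,0,0,0,0.6],[0,0,0,0,0,0,0.6],[0,0,0,0,0,0,0.6],[0,0,0,0,0,0,0.6]]'
python3 - <<'E'
from h import *
s=snapshot("scene");save(s,"s1.png",(300,300,460,420),5)
go((.47,-.342,.02),88.5);tilt()
E
```

```text
clock: 3.6
ee_pos: [0.4707, -0.3404, 0.0996]
tool_rot: [[-1.0, 0.025, 0.003], [0.025, 1.0, -0.001], [-0.003, -0.001, -1.0]]
wrist_force: [-0.1, 0.1, -0.7]
finger_gap: 0.598
clock: 4.1
ee_pos: [0.4696, -0.34, 0.0985]
tool_rot: [[-1.0, 0.026, -0.0], [0.026, 1.0, 0.0], [0.0, 0.0, -1.0]]
wrist_force: [-0.1, 0.5, -0.3]
finger_gap: 0.599
t 4.15 ee [ 0.4697 -0.34    0.0985] yaw 88.5 shares [-0.01 -0.08  3.14] az 0.0 tilt [ 1.e-04  2.e-04 -1.e+00] F [-0.3  0.3 -0.1] gap 56.4
tilt fix ax,ay [0. 0.]
```

View pics/s1.png

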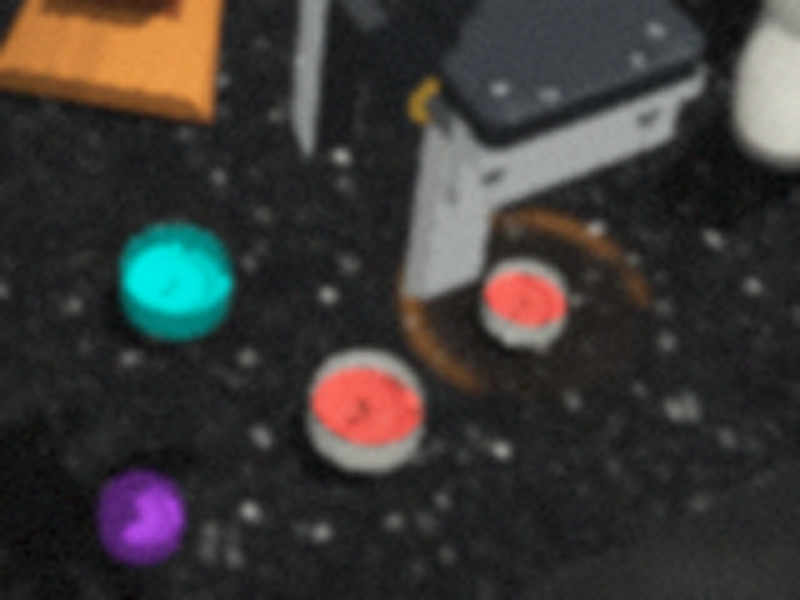

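The target candle at crop (365,410) is undisturbed and the jaws straddle it from above. Descending and gripping.

```bash

python3 -m inch '[[0,0,0,0,-0.08,0.8,0.6],[0,0,0,0,0,0.8,0.6],[0,0,0,0,0,0.7,0.6],[0,0,0,0,0,0.5,0.6],[0,0,0,0,0,0.1,0.6]]'
python3 -c "from h import *;go((.47,-.342,.0205),88.5);tilt()"
```

```text
clock: 4.65
ee_pos: [0.4724, -0.341, 0.0266]
tool_rot: [[-1.0, 0.023, 0.006], [0.023, 1.0, -0.001], [-0.006, -0.001, -1.0]]
wrist_force: [0.1, -0.9, 1.1]
finger_gap: 0.6
t 4.65 ee [ 0.4724 -0.341   0.0266] yaw 88.67 shares [ 0.1  -0.04  0.24] az 0.03 tilt [ 0.0057 -0.0013 -1.    ] F [ 0.1 -0.9  1.1] gap 56.4
tilt fix ax,ay [-0.01  0.05]
```

```bash

python3 -m inch '[[0,0.02,0,0,0,0.15,0.6],[0,0,0,0,0,0.05,0.6],[0,0,0,0,0,0,0.2],[0,0,0,0,0,0,0.2],[0,0,0,0,0,0,0.2]]'
python3 -m inch '[[0,0,0,0,0,0,0.2],[0,0,0,0,0,0,0.2],[0,0,0,0,0,0,0.2],[0,0,0,0,0,0,0.2],[0,0,0,0,0,-0.3,0.2]]'
python3 -m inch '[[0,0,0,0,0,-0.8,0.2],[0,0,0,0,0,-0.8,0.2],[0,0,0,0,0,-0.8,0.2],[0,0,0,0,0,-0.8,0.2],[0,0,0,0,0,-0.8,0.2]]'
python3 - <<'E'
from h import *
s=snapshot("scene");save(s,"s2.png",(300,260,460,420),3.7)
go((.539,.105,.12),88.5);tilt()
E
```

```text
clock: 5.15
ee_pos: [0.4736, -0.3415, 0.0234]
tool_rot: [[-1.0, 0.023, 0.005], [0.023, 1.0, -0.002], [-0.006, -0.002, -1.0]]
wrist_force: [-0.3, 0.2, 0.2]
finger_gap: 0.382
clock: 5.65
ee_pos: [0.4734, -0.3413, 0.0311]
tool_rot: [[-1.0, 0.023, 0.005], [0.023, 1.0, -0.002], [-0.005, -0.002, -1.0]]
wrist_force: [-0.1, 1.0, -0.1]
finger_gap: 0.203
clock: 6.15
ee_pos: [0.4715, -0.3409, 0.1353]
tool_rot: [[-1.0, 0.024, 0.002], [0.024, 1.0, -0.001], [-0.002, -0.001, -1.0]]
wrist_force: [-0.2, -0.4, -0.5]
finger_gap: 0.198
t 6.2 ee [ 0.4727 -0.342   0.1385] yaw 88.62 shares [-2.22 17.94  0.7 ] az 0.02 tilt [ 0.0057 -0.0029 -1.    ] F [ 1.6 -0.9  4.7] gap 19.2
tilt fix ax,ay [-0.02  0.05]
```

View pics/s2.png

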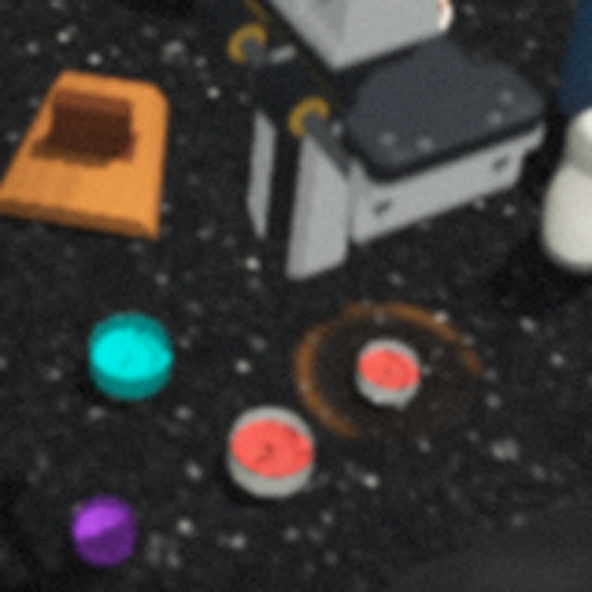

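The grasp missed: the jaws shut to 19 mm and the candle is still on the worktop at crop (270,450). I'll measure where it is now and compare the camera calibration with the tool position.

```bash
python3 - <<'E'
from h import *
for n in("scene","top"):
    c=snapshot(n)
    hsv=cv2.cvtColor(c["img"],cv2.COLOR_RGB2HSV)
    m=(((hsv[...,0]<6)|(hsv[...,0]>172))&(hsv[...,1]>120)&(hsv[...,2]>120)).astype(np.uint8)
    k,l,st,ce=cv2.connectedComponentsWithStats(m)
    for i in range(1,k):
        if st[i,4]>20 and st[i,1]>260: print(n,st[i],ce[i].round(1),plane(c,*ce[i],.013).round(4))
    e=np.array(read_state()["ee_pos"]);tip=e-[0,0,.017]
    print(n,"tip proj",proj(c,tip),proj(c,tip+[0,.01,0]),proj(c,tip-[0,.01,0]))
    if n=="top": save(c,"t2.png",(340,230,460,350),5)
E
```

```text
scene [397 355  16  10 120] [404.5 359.4] [ 0.5423 -0.3294  0.013 ]
scene [362 374  23  15 244] [373.  380.9] [ 0.4701 -0.343   0.013 ]
scene tip proj (np.float64(379.45636871021514), np.float64(336.3947395397357)) (np.float64(375.9775719082896), np.float64(331.95626181975786)) (np.float64(382.99674970241585), np.float64(340.91179041934396))
top [400 327  15  13 146] [407. 333.] [ 0.47   -0.3407  0.013 ]
top tip proj (np.float64(415.24669299569547), np.float64(318.90002780777036)) (np.float64(411.24997992853594), np.float64(316.9747965100625)) (np.float64(419.259231106251), np.float64(320.83288208674355))
```

View pics/t2.png

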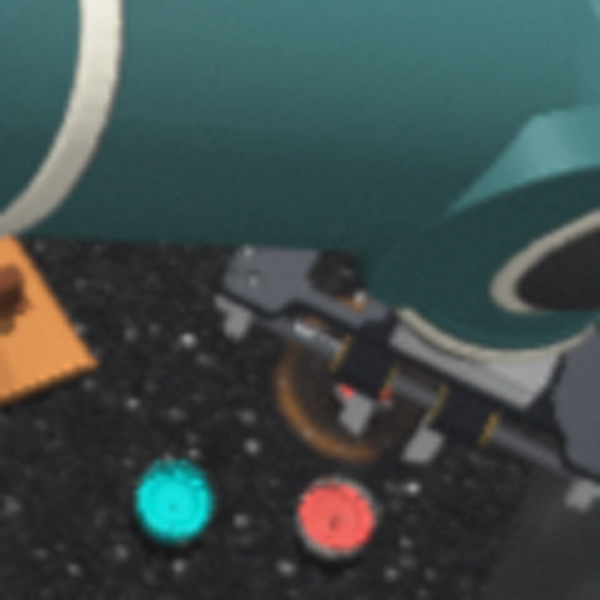

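```bash
python3 - <<'E'
from h import *
c=snapshot("scene");t=snapshot("top")
go((.47,-.342,.0205),88.5)
for z in(.0815,.09,.1):
  for y in(.028,-.028): print("s1",z,y,proj(c,(.4697,-.34+y,z)))
save(c,"s3.png",(340,270,420,370),6);save(t,"t3.png",(380,280,460,360),7)
E
```

```text
t 6.4 ee [ 0.4716 -0.3406  0.1336] yaw 88.65 shares [ 0.07 -0.05  4.53] az 0.02 tilt [ 2.e-03 -7.e-04 -1.e+00] F [ 0.2  0.1 -1. ] gap 19.0
s1 0.0815 0.028 (np.float64(365.9250349035367), np.float64(340.3921688060994))
s1 0.0815 -0.028 (np.float64(384.81003640973944), np.float64(365.52590490219944))
s1 0.09 0.028 (np.float64(366.29558326627574), np.float64(336.8514627713556))
s1 0.09 -0.028 (np.float64(385.3235392211434), np.float64(361.97702627733076))
s1 0.1 0.028 (np.float64(366.7375397359933), np.float64(332.6284298375269))
s1 0.1 -0.028 (np.float64(385.93641218172377), np.float64(357.74138880610155))
```

View pics/s3.png

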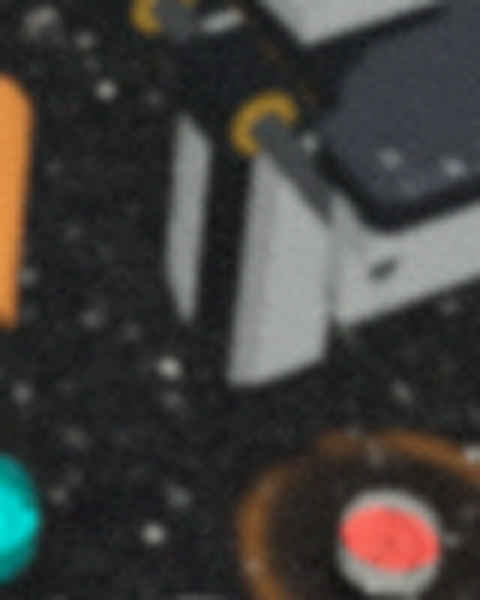

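View pics/t3.png

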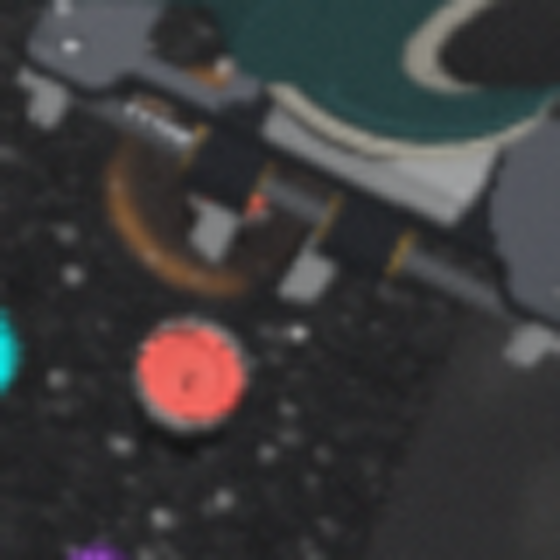

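```bash
python3 - <<'E'
from h import *
c=snapshot("scene");t=snapshot("top")
def tri(a,b):
    o1,d1=ray(c,*a);o2,d2=ray(t,*b);d1/=np.linalg.norm(d1);d2/=np.linalg.norm(d2)
    A=np.stack([d1,-d2],1);x=np.linalg.lstsq(A,o2-o1,rcond=None)[0];p,q=o1+d1*x[0],o2+d2*x[1];return ((p+q)/2).round(4),np.linalg.norm(p-q).round(4)
print("outer",tri((382,334),(425.7,322.9)))
print("inner -y",tri((379,333.8),(420.7,321.9)))
print("+y inner",tri((371.5,324),(412,317.4)))
go((.47,-.342,.0205))
E
```

```text
outer (array([ 0.4598, -0.3641,  0.1545]), np.float64(0.0008))
inner -y (array([ 0.4617, -0.3539,  0.1435]), np.float64(0.0003))
+y inner (array([ 0.4621, -0.3324,  0.1435]), np.float64(0.0001))
t 6.5 ee [ 0.4713 -0.3406  0.1332] yaw 88.64 shares [ 0.06 -0.06  4.51] az None tilt [ 1.1e-03 -5.0e-04 -1.0e+00] F [ 0.2 -0.2 -0.2] gap 18.8
```

Triangulated fingertips are at about z 0.143 with the TCP at 0.133, so the tips end about 10 mm above the reported TCP and not 17 mm below it. That explains the miss. x and y agree within 2 mm. I'll open, go back down and judge the height from images and contact.

```bash

python3 -m inch '[[0,0,0,0,0,0,0.6],[0,0,0,0,0,0.3,0.6],[0,0,0,0,0,0.8,0.6],[0,0,0,0,0,0.8,0.6],[0,0,0,0,0,0.8,0.6]]'
python3 -m inch '[[0,0,0,0.05,-0.05,0.8,0.6],[0,0,0,0,0,0.5,0.6],[0,0,0,0,0,0.2,0.6],[0,0,0,0,0,0.1,0.6],[0,0,0,0,0,0,0.6]]'
python3 - <<'E'
from h import *
c=snapshot("scene");t=snapshot("top")
save(c,"s4.png",(330,310,430,410),5);save(t,"t4.png",(360,280,460,360),5);go((.47,-.342,.0205),88.5);tilt()
E
```

```text
clock: 7.0
ee_pos: [0.4716, -0.3409, 0.0625]
tool_rot: [[-1.0, 0.024, 0.002], [0.024, 1.0, -0.001], [-0.002, -0.001, -1.0]]
wrist_force: [1.5, 0.4, -0.6]
finger_gap: 0.582
clock: 7.5
ee_pos: [0.4682, -0.3411, 0.0166]
tool_rot: [[-1.0, 0.024, -0.003], [0.024, 1.0, 0.001], [0.003, 0.001, -1.0]]
wrist_force: [0.2, -0.7, -0.2]
finger_gap: 0.601
t 7.6 ee [ 0.4685 -0.3413  0.0172] yaw 88.61 shares [-0.06 -0.03 -0.13] az 0.02 tilt [-2.6e-03  6.0e-04 -1.0e+00] F [-0.1 -0.   0.1] gap 56.6
tilt fix ax,ay [ 0.   -0.02]
```

View pics/s4.png

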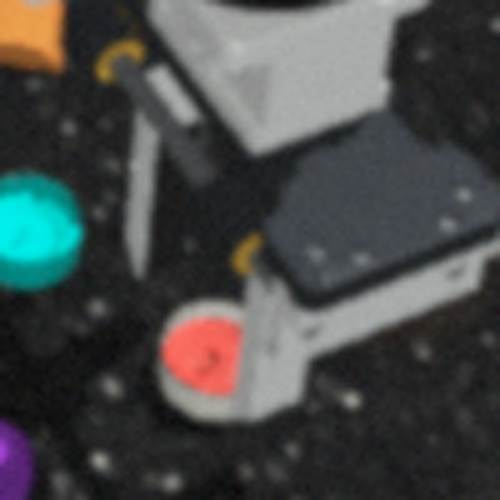

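View pics/t4.png

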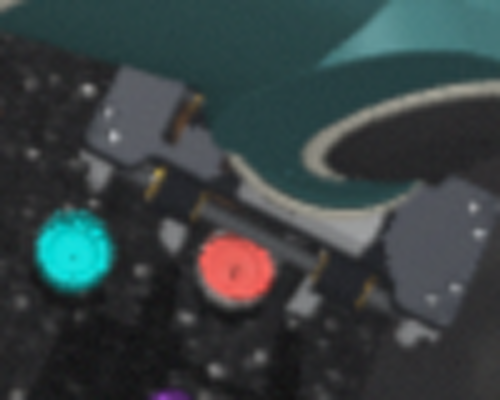

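```bash

python3 - <<'E'
from h import *
c=snapshot("scene");t=snapshot("top")
def tri(a,b):
    o1,d1=ray(c,*a);o2,d2=ray(t,*b);d1/=np.linalg.norm(d1);d2/=np.linalg.norm(d2)
    A=np.stack([d1,-d2],1);x=np.linalg.lstsq(A,o2-o1,rcond=None)[0];p,q=o1+d1*x[0],o2+d2*x[1];return ((p+q)/2).round(4),np.linalg.norm(p-q).round(4)
print("-y inner",tri((330+240/5,310+418/5),(360+290/5,280+313/5)))
print("+y",tri((330+140/5,310+277/5),(360+178/5,280+255/5)))
E
python3 -m inch '[[0,0,0,0,0,0.15,0.6],[0,0,0,0,0,0.1,0.6],[0,0,0,0,0,0.1,0.6],[0,0,0,0,0,0.1,0.6],[0,0,0,0,0,0,0.6]]'
```

```text
-y inner (array([ 0.4576, -0.374 ,  0.0242]), np.float64(0.0031))
+y (array([ 0.4573, -0.3133,  0.0263]), np.float64(0.0013))
clock: 8.2
ee_pos: [0.4692, -0.3413, 0.0059]
tool_rot: [[-1.0, 0.024, -0.001], [0.024, 1.0, 0.0], [0.001, 0.0, -1.0]]
wrist_force: [0.3, -0.2, -0.3]
finger_gap: 0.602
```

```bash

python3 -m inch '[[0,0,0,0,0,0.1,0.6],[0,0,0,0,0,0.1,0.6],[0,0,0,0,0,0.1,0.6],[0,0,0,0,0,0,0.6],[0,0,0,0,0,0,0.6]]'
python3 - <<'E'
from h import *
c=snapshot("scene")
save(c,"s5.png",(330,310,430,410),5);go((.47,-.342,-.004),88.5);tilt()
E
```

```text
clock: 8.7
ee_pos: [0.4691, -0.3414, -0.0024]
tool_rot: [[-1.0, 0.024, -0.001], [0.024, 1.0, 0.0], [0.001, 0.0, -1.0]]
wrist_force: [-0.0, 0.2, 0.2]
finger_gap: 0.601
t 8.75 ee [ 0.4691 -0.3414 -0.0024] yaw 88.63 shares [-0.04 -0.02  0.06] az 0.02 tilt [-1.2e-03  1.0e-04 -1.0e+00] F [-0.2  0.4 -0.9] gap 56.1
tilt fix ax,ay [ 0.   -0.01]
```

View pics/s5.png

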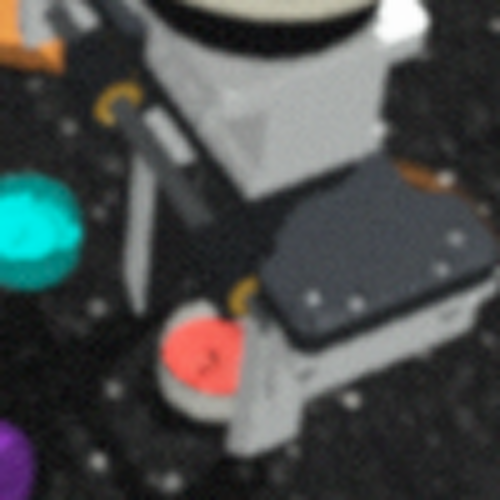

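The tips are now beside the candle, with no contact force. Closing.

```bash

python3 -m inch '[[0,0,0,0,0,0.08,0.3],[0,0,0,0,0,0,0.3],[0,0,0,0,0,0,0.3],[0,0,0,0,0,0,0.3],[0,0,0,0,0,0,0.3]]'
python3 -m inch '[[0,0,0,0,0,0,0.3],[0,0,0,0,0,0,0.3],[0,0,0,0,0,-0.3,0.3],[0,0,0,0,0,-0.6,0.3],[0,0,0,0,0,-0.8,0.3]]'
python3 -m inch '[[0,0,0,0,0,-0.8,0.3],[0,0,0,0,0,-0.8,0.3],[0,0,0,0,0,-0.8,0.3],[0,0,0,0,0,-0.3,0.3],[0,0,0,0,0,0,0.3]]'
python3 - <<'E'
from h import *
c=snapshot("scene")
save(c,"s6.png",(310,270,430,390),5);go((.539,.105,.1),88.5);tilt()
E
```

```text
clock: 9.25
ee_pos: [0.4693, -0.3414, -0.0043]
tool_rot: [[-1.0, 0.024, -0.001], [0.024, 1.0, -0.0], [0.001, -0.0, -1.0]]
wrist_force: [-0.4, -0.3, -0.5]
finger_gap: 0.387
clock: 9.75
ee_pos: [0.468, -0.3409, 0.039]
tool_rot: [[-1.0, 0.024, -0.004], [0.024, 1.0, 0.002], [0.004, 0.001, -1.0]]
wrist_force: [-0.0, 0.4, 0.1]
finger_gap: 0.387
clock: 10.25
ee_pos: [0.4693, -0.3421, 0.1167]
tool_rot: [[-1.0, 0.025, 0.002], [0.025, 1.0, -0.001], [-0.002, -0.001, -1.0]]
wrist_force: [0.3, 0.7, -1.2]
finger_gap: 0.386
t 10.3 ee [ 0.4691 -0.342   0.1161] yaw 88.56 shares [-2.34 17.95  0.63] az 0.01 tilt [ 0.0014 -0.0011 -1.    ] F [ 0.2 -0.   0.3] gap 36.4
tilt fix ax,ay [-0.01  0.01]
```

View pics/s6.png

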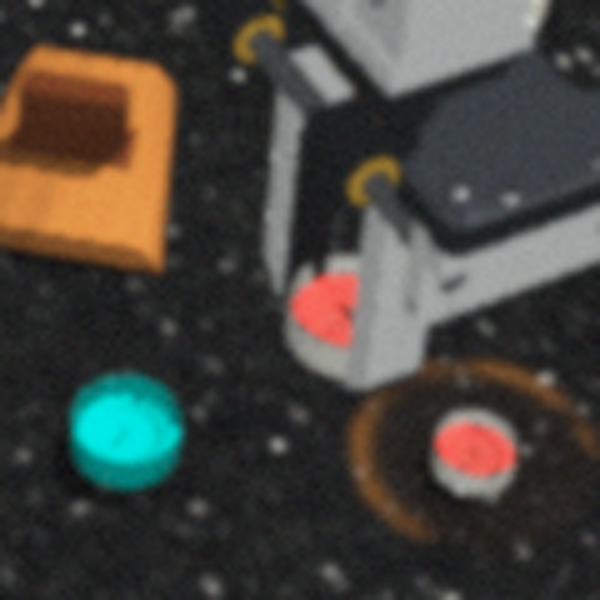

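The candle is held between the pads. Carrying it to the box.

```bash

python3 -m inch '[[0,0,0,-0.1,1,0,0.3],[0,0,0,-0.1,1,0,0.3],[0,0,0,-0.1,1,0,0.3],[0,0,0,-0.1,1,0,0.3],[0,0,0,-0.1,1,0,0.3]]'
python3 -m inch '[[0,0,0,-0.1,1,0,0.3],[0,0,0,-0.1,1,0,0.3],[0,0,0,-0.1,1,0,0.3],[0,0,0,-0.1,1,0,0.3],[0,0,0,-0.1,1,0,0.3]]'
python3 -m inch '[[0,0,0,-0.2,1,0,0.3],[0,0,0,-0.2,1,0,0.3],[0,0,0,-0.2,1,0,0.3],[0,0,0,-0.2,1,0,0.3],[0,0,0,-0.1,1,0,0.3]]'
python3 -c "from h import *;go((.539,.105,.1),88.5);tilt()"
```

```text
clock: 10.8
ee_pos: [0.482, -0.216, 0.112]
tool_rot: [[-1.0, 0.031, -0.004], [0.031, 1.0, -0.001], [0.004, -0.001, -1.0]]
wrist_force: [1.0, 0.2, -0.0]
finger_gap: 0.385
clock: 11.3
ee_pos: [0.4958, -0.0856, 0.1075]
tool_rot: [[-0.999, 0.031, -0.011], [0.031, 1.0, -0.001], [0.011, -0.001, -1.0]]
wrist_force: [1.2, -0.1, -0.7]
finger_gap: 0.389
clock: 11.8
ee_pos: [0.5199, 0.044, 0.1028]
tool_rot: [[-0.999, 0.032, -0.017], [0.032, 0.999, -0.002], [0.017, -0.003, -1.0]]
wrist_force: [-0.4, -0.2, 0.0]
finger_gap: 0.39
t 11.8 ee [0.5199 0.044  0.1028] yaw 88.19 shares [-0.69  2.46  0.09] az -0.05 tilt [-0.0174 -0.0022 -0.9998] F [-0.4 -0.2  0. ] gap 36.6
tilt fix ax,ay [-0.02 -0.14]
```

```bash

python3 -m inch '[[-0.02,-0.14,-0.05,-0.2,0.8,0,0.3],[0,0,0,-0.2,0.8,0,0.3],[0,0,0,-0.15,0.6,0,0.3],[0,0,0,-0.1,0.15,0,0.3],[0,0,0,0,0,0,0.3]]'
python3 - <<'E'
from h import *
c=snapshot("scene");t=snapshot("top")
save(c,"s7.png",(240,150,360,270),5);save(t,"t7.png",(210,180,330,280),6);go((.538,.106,.008),88.5);tilt()
E
```

```text
clock: 12.3
ee_pos: [0.5361, 0.1074, 0.0985]
tool_rot: [[-1.0, 0.021, -0.006], [0.021, 1.0, -0.002], [0.006, -0.002, -1.0]]
wrist_force: [0.3, 0.1, -0.9]
finger_gap: 0.385
t 12.4 ee [0.5359 0.1066 0.0987] yaw 88.71 shares [-0.1  -0.01  3.63] az 0.03 tilt [-0.0058 -0.002  -1.    ] F [ 0.1 -0.3  0.2] gap 36.6
tilt fix ax,ay [-0.02 -0.05]
```

View pics/s7.png

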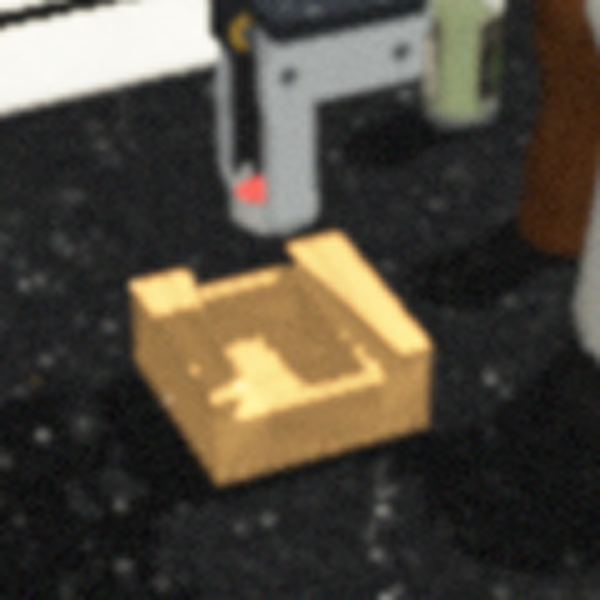

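View pics/t7.png

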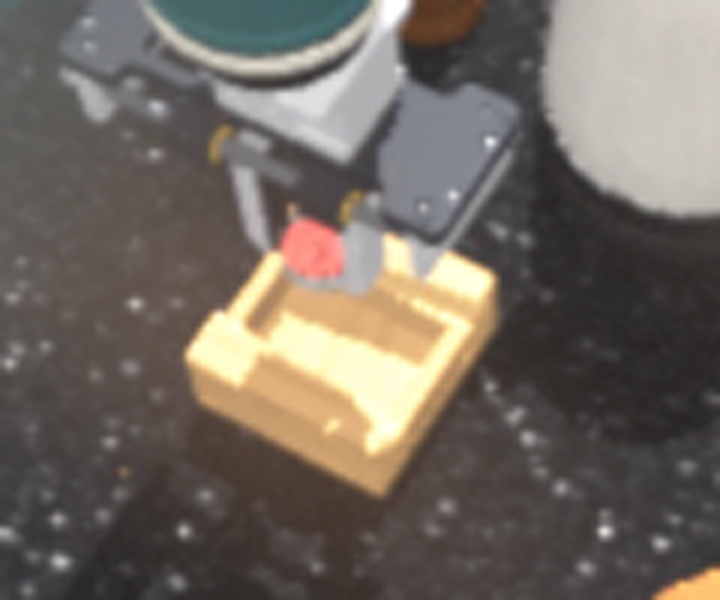

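The candle hangs over the well (top crop (315,250)) with the jaws along the box's length. Descending.

```bash

python3 -m inch '[[-0.02,-0.05,0.03,-0.1,0,0.5,0.3],[0,0,0,0,0,0.5,0.3],[0,0,0,0,0,0.5,0.3],[0,0,0,0,0,0.4,0.3],[0,0,0,0,0,0,0.3]]'
python3 - <<'E'
from h import *
c=snapshot("scene");t=snapshot("top")
save(c,"s8.png",(240,150,360,270),5);save(t,"t8.png",(210,180,330,280),6);go((.538,.106,.008),88.5);tilt()
E
```

```text
clock: 12.9
ee_pos: [0.5381, 0.1029, 0.0486]
tool_rot: [[-1.0, 0.03, 0.0], [0.03, 1.0, -0.0], [-0.0, -0.0, -1.0]]
wrist_force: [1.2, -0.6, 0.1]
finger_gap: 0.388
t 13.0 ee [0.5388 0.1031 0.0498] yaw 88.26 shares [0.04 0.11 1.67] az -0.03 tilt [ 1.6e-03  2.0e-04 -1.0e+00] F [0.5 0.8 0.1] gap 36.6
tilt fix ax,ay [0.   0.01]
```

View pics/s8.png

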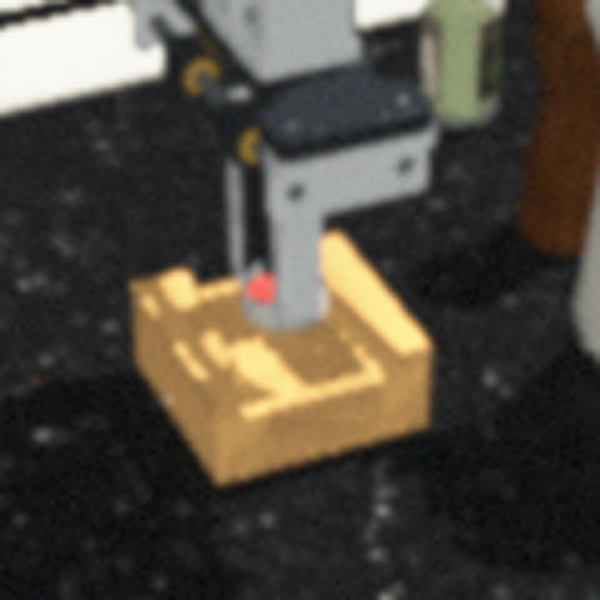

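View pics/t8.png

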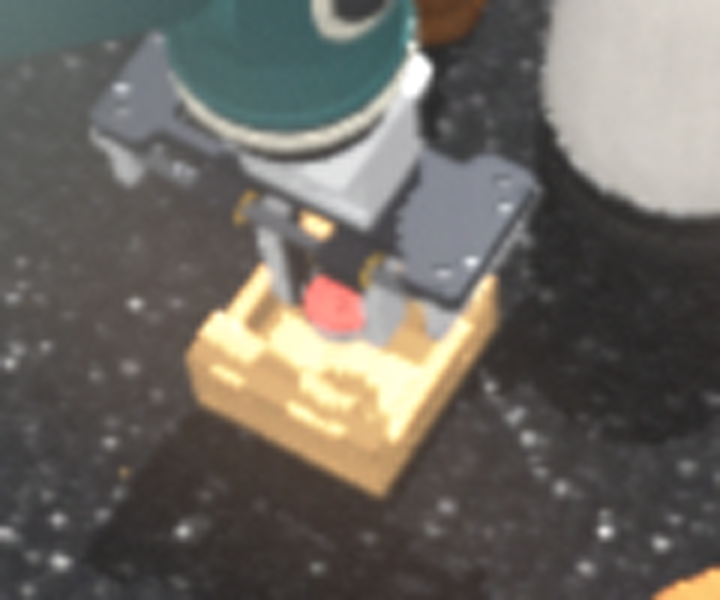

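```bash

python3 -m inch '[[0,0,-0.03,0,0.1,0.5,0.3],[0,0,0,0,0,0.5,0.3],[0,0,0,0,0,0.3,0.3],[0,0,0,0,0,0.1,0.3],[0,0,0,0,0,0,0.3]]'
python3 -c "from h import *;go((.538,.106,.008),88.5);tilt()"
```

```text
clock: 13.5
ee_pos: [0.5393, 0.1063, 0.0122]
tool_rot: [[-1.0, 0.026, 0.002], [0.026, 1.0, 0.001], [-0.002, 0.001, -1.0]]
wrist_force: [0.3, 0.5, -0.3]
finger_gap: 0.389
t 13.5 ee [0.5393 0.1063 0.0122] yaw 88.52 shares [ 0.05 -0.01  0.17] az 0.0 tilt [ 2.4e-03  6.0e-04 -1.0e+00] F [ 0.3  0.5 -0.3] gap 36.6
tilt fix ax,ay [0.01 0.02]
```

```bash

python3 -m inch '[[0,0,0,0.02,0,0.15,0.3],[0,0,0,0,0,0.04,0.3],[0,0,0,0,0,0.02,0.3],[0,0,0,0,0,0,0.3],[0,0,0,0,0,0,0.3]]'
python3 - <<'E'
from h import *
c=snapshot("scene");t=snapshot("top")
save(c,"s9.png",(240,150,360,270),5);save(t,"t9.png",(210,180,330,280),6);go((.538,.106,.008),88.5);tilt()
E
```

```text
clock: 14.0
ee_pos: [0.5393, 0.1063, 0.0072]
tool_rot: [[-1.0, 0.026, 0.004], [0.026, 1.0, 0.001], [-0.003, 0.001, -1.0]]
wrist_force: [-0.8, -0.1, 0.0]
finger_gap: 0.386
t 14.1 ee [0.5393 0.1063 0.0072] yaw 88.51 shares [ 0.05 -0.02 -0.03] az 0.0 tilt [ 0.0035  0.001  -1.    ] F [-0.7  0.3  0.4] gap 36.3
tilt fix ax,ay [0.01 0.03]
```

View pics/s9.png

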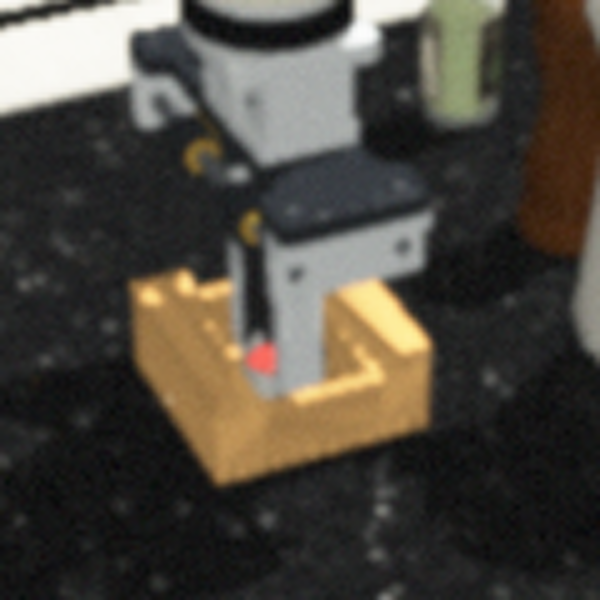

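View pics/t9.png

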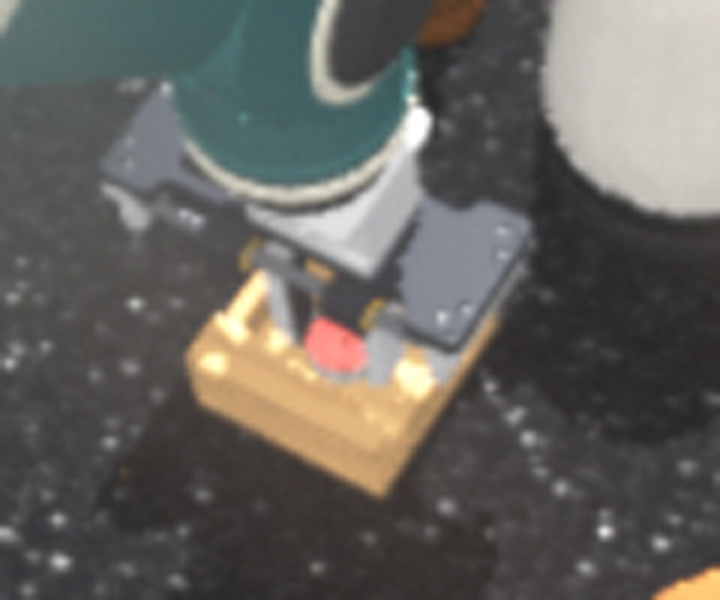

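The candle is in the well, just above the floor. I'll lower 1 mm, open a little and lift out.

```bash

python3 -m inch '[[0,0,0,0,0,0.03,0.3],[0,0,0,0,0,0.03,0.3],[0,0,0,0,0,0,0.5],[0,0,0,0,0,0,0.5],[0,0,0,0,0,0,0.5]]'
python3 -m inch '[[0,0,0,0,0,0,0.5],[0,0,0,0,0,-0.3,0.5],[0,0,0,0,0,-0.5,0.5],[0,0,0,0,0,-0.7,0.5],[0,0,0,0,0,-0.8,0.5]]'
python3 -m inch '[[0,0,0,0,0,-0.8,0.5],[0,0,0,0,0,-0.8,0.5],[0,0,0,0,-0.5,-0.6,0.5],[0,0,0,0,-0.8,0,0.5],[0,0,0,0,-0.8,0,0.5]]'
python3 -c "from h import *;go((.487,-.135,.1),51);tilt()"
```

```text
clock: 14.6
ee_pos: [0.5394, 0.1064, 0.0057]
tool_rot: [[-1.0, 0.026, 0.004], [0.026, 1.0, 0.001], [-0.004, 0.001, -1.0]]
wrist_force: [0.6, -0.2, 0.2]
finger_gap: 0.498
clock: 15.1
ee_pos: [0.538, 0.1057, 0.0654]
tool_rot: [[-1.0, 0.026, 0.001], [0.026, 1.0, -0.0], [-0.001, -0.0, -1.0]]
wrist_force: [0.1, -0.8, 1.1]
finger_gap: 0.502
clock: 15.6
ee_pos: [0.5382, 0.0546, 0.1308]
tool_rot: [[-1.0, 0.023, 0.008], [0.023, 1.0, 0.003], [-0.008, 0.003, -1.0]]
wrist_force: [-0.4, -0.2, -0.4]
finger_gap: 0.504
t 15.6 ee [0.5382 0.0546 0.1308] yaw 88.7 shares [ 1.89 -7.63  1.19] az 5.48 tilt [ 0.0079  0.0032 -1.    ] F [-0.4 -0.2 -0.4] gap 47.4
tilt fix ax,ay [0.03 0.07]
```

```bash

python3 -m inch '[[0.03,0.07,0,0.3,-1,0,0.4],[0,0,0,0.4,-1,0,0.4],[0,0,0,0.4,-1,0,0.4],[0,0,0,0.4,-1,0,0.4],[0,0,0,0.4,-1,0,0.4]]'
python3 -m inch '[[0,0,0.9,0,-0.8,0,0.4],[0,0,0.9,0,-0.3,0,0.4],[0,0,0.9,0,0,0,0.4],[0,0,0.9,0,0,0,0.4],[0,0,0.9,0,0,0,0.4]]'
python3 - <<'E'
from h import *
t=snapshot("top");c=snapshot("scene")
save(c,"s10.png",(240,150,360,270),5);save(t,"t10.png",(210,180,370,320),5);go((.487,-.135,.08),51);tilt()
E
```

```text
clock: 16.1
ee_pos: [0.4873, -0.0735, 0.1362]
tool_rot: [[-1.0, 0.022, 0.005], [0.022, 1.0, 0.001], [-0.005, 0.002, -1.0]]
wrist_force: [1.0, 0.7, 0.2]
finger_gap: 0.402
clock: 16.6
ee_pos: [0.4841, -0.1068, 0.1418]
tool_rot: [[-0.832, 0.555, 0.01], [0.555, 0.832, 0.004], [-0.006, 0.009, -1.0]]
wrist_force: [0.3, -0.5, -0.6]
finger_gap: 0.4
t 16.7 ee [ 0.4842 -0.1067  0.1416] yaw 56.46 shares [-0.7  -0.9   2.46] az 0.79 tilt [ 0.0095  0.0036 -0.9999] F [-0.2 -0.4  0.5] gap 37.6
tilt fix ax,ay [0.07 0.05]
```

View pics/t10.png

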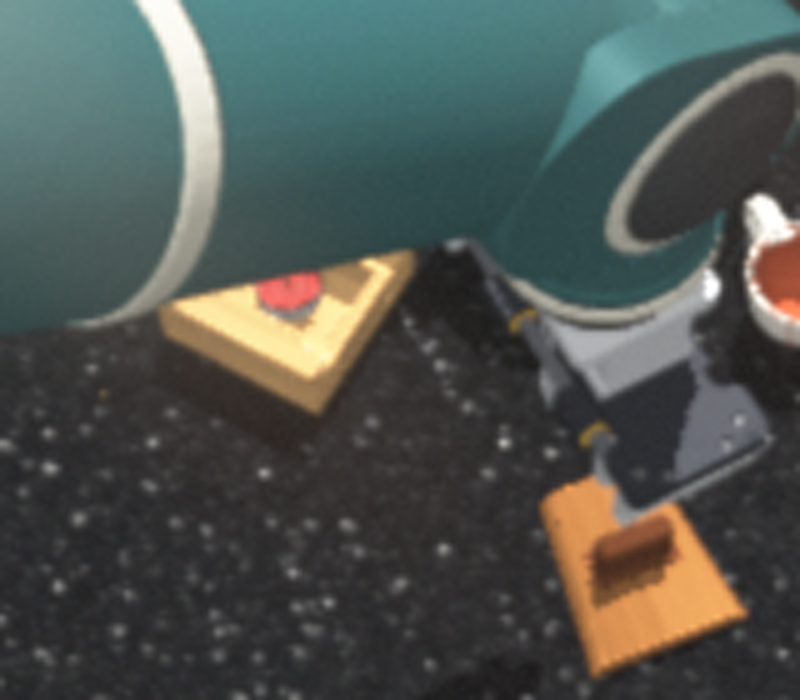

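View pics/s10.png

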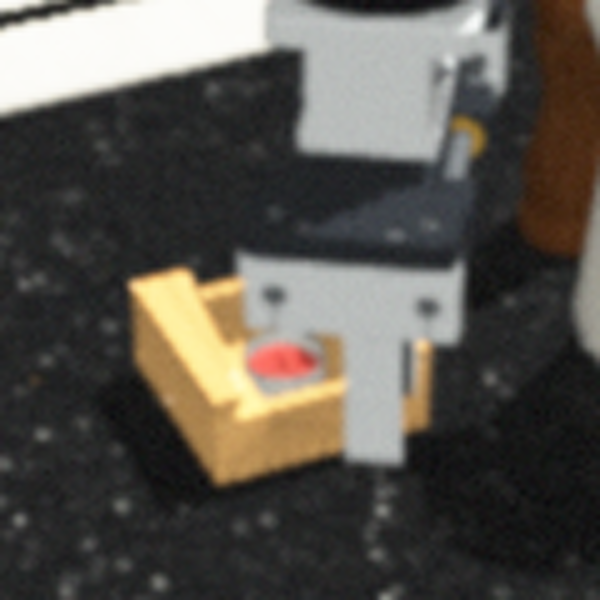

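The candle stands upright in the well (scene crop (285,362)). Aligning over the lid's grip bar.

```bash

python3 -m inch '[[0.07,0.05,0.75,-0.2,-0.4,0.5,0.4],[0,0,0,-0.3,-0.5,0.6,0.4],[0,0,0,-0.2,0,0.6,0.4],[0,0,0,0,0,0.6,0.4],[0,0,0,0,0,0.4,0.4]]'
python3 -m inch '[[0,0,0,0,0,0.1,0.4],[0,0,0,0,0,0,0.4],[0,0,0,0,0,0,0.4],[0,0,0,0,0,0,0.4],[0,0,0,0,0,0,0.4]]'
python3 - <<'E'
from h import *
t=snapshot("top");c=snapshot("scene")
save(c,"s11.png",(270,240,370,340),6);save(t,"t11.png",(290,230,390,330),6);go((.487,-.135,.010),51);tilt()
E
```

```text
clock: 17.2
ee_pos: [0.4867, -0.135, 0.0753]
tool_rot: [[-0.79, 0.613, 0.005], [0.613, 0.79, 0.002], [-0.002, 0.005, -1.0]]
wrist_force: [1.1, -0.2, -0.2]
finger_gap: 0.4
clock: 17.7
ee_pos: [0.4866, -0.1341, 0.073]
tool_rot: [[-0.793, 0.61, 0.004], [0.61, 0.793, 0.003], [-0.002, 0.005, -1.0]]
wrist_force: [-0.6, 0.5, 0.0]
finger_gap: 0.4
t 17.8 ee [ 0.4865 -0.1341  0.0729] yaw 52.41 shares [-0.03 -0.03  2.52] az 0.21 tilt [ 0.0044  0.0029 -1.    ] F [ 0.7 -0.5 -0.2] gap 38.0
tilt fix ax,ay [0.04 0.01]
```

View pics/t11.png

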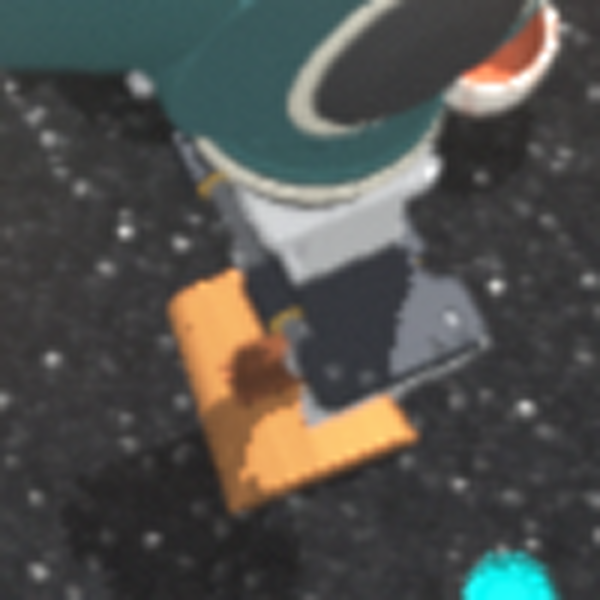

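View pics/s11.png

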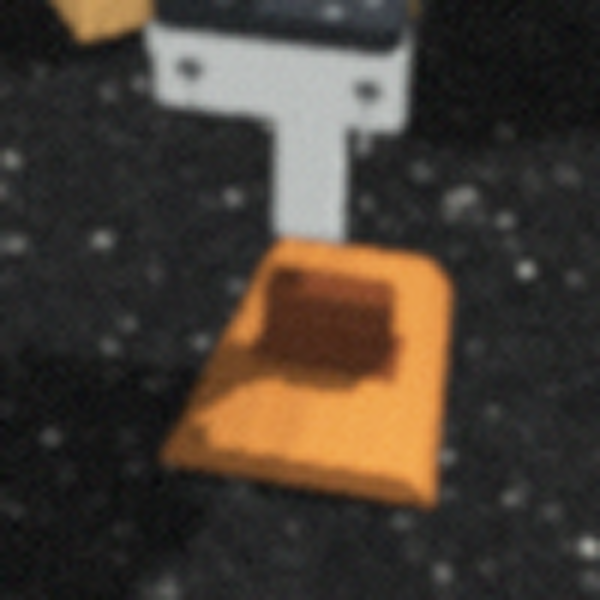

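```bash

python3 - <<'E'
from h import *
t=snapshot("top");c=snapshot("scene")
for p in((.487,-.1347,.042),):
    u=np.array(proj(c,p));v=np.array(proj(t,p));print((u-[270,240])*6,(v-[290,230])*6)
e=np.array(read_state()["ee_pos"]);R=np.array(read_state()["tool_rot"])
# near finger outer tip edges
for dx in(-.008,.008):
  for z in(.081,.05):
    p=e+R[:,0]*dx-R[:,1]*(.019+.0125);p[2]=z;print(dx,z,((np.array(proj(c,p))-[270,240])*6).round(0))
E
```

```text
[324.64942845 282.13506861] [282.927817   344.87989961]
-0.008 0.081 [333. 261.]
-0.008 0.05 [330. 335.]
0.008 0.081 [281. 254.]
0.008 0.05 [279. 328.]
```

```bash

python3 -m inch '[[0.04,0.01,0.1,-0.05,-0.03,0.5,0.4],[0,0,0,0,0,0.6,0.4],[0,0,0,0,0,0.6,0.4],[0,0,0,0,0,0.4,0.4],[0,0,0,0,0,0.1,0.4]]'
python3 - <<'E'
from h import *
t=snapshot("top");c=snapshot("scene")
save(c,"s12.png",(270,240,370,340),6);save(t,"t12.png",(290,230,390,330),6);go((.487,-.135,.010),51);tilt()
E
```

```text
clock: 18.4
ee_pos: [0.4865, -0.1354, 0.0121]
tool_rot: [[-0.784, 0.62, -0.001], [0.62, 0.784, -0.0], [0.001, -0.001, -1.0]]
wrist_force: [-0.5, -0.3, -0.1]
finger_gap: 0.398
t 18.5 ee [ 0.4868 -0.1355  0.0131] yaw 51.65 shares [0.01 0.02 0.12] az 0.09 tilt [-6.e-04 -6.e-04 -1.e+00] F [-0.5 -0.3  0.4] gap 37.3
tilt fix ax,ay [-0.01 -0.  ]
```

View pics/s12.png

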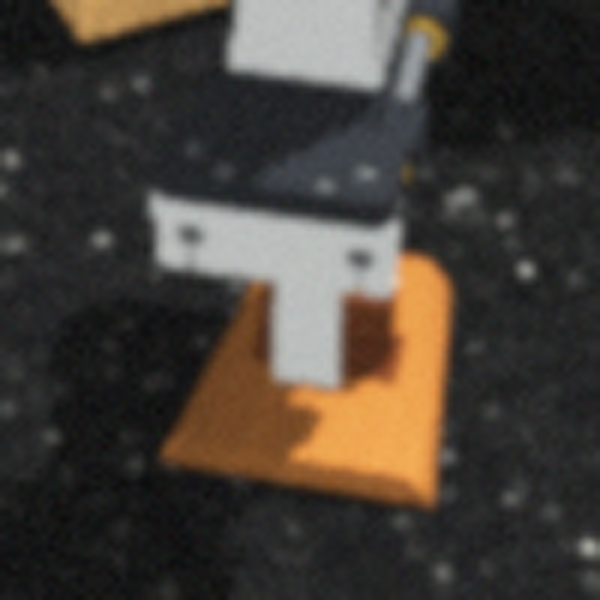

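View pics/t12.png

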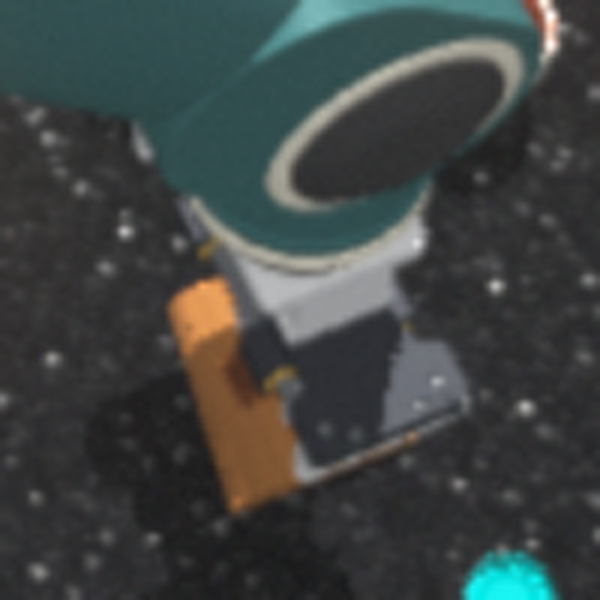

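```bash

python3 -m inch '[[0,0,0,-0.05,0,0.15,0.4],[0,0,0,0,0,0.12,0.4],[0,0,0,0,0,0.05,0.4],[0,0,0,0,0,0,0.4],[0,0,0,0,0,0,0.05]]'
python3 -m inch '[[0,0,0,0,0,0,0.05],[0,0,0,0,0,0,0.05],[0,0,0,0,0,0,0.05],[0,0,0,0,0,0,0.05],[0,0,0,0,0,0,0.05]]'
python3 - <<'E'
from h import *
t=snapshot("top");c=snapshot("scene")
save(c,"s13.png",(270,240,370,340),6);save(t,"t13.png",(290,230,390,330),6);go((.487,-.135,.010),51);tilt()
E
```

```text
clock: 19.0
ee_pos: [0.4889, -0.1365, 0.0057]
tool_rot: [[-0.784, 0.62, 0.002], [0.62, 0.784, -0.001], [-0.002, 0.001, -1.0]]
wrist_force: [0.7, 0.7, -0.1]
finger_gap: 0.344
clock: 19.5
ee_pos: [0.4891, -0.1364, 0.006]
tool_rot: [[-0.784, 0.62, 0.002], [0.62, 0.784, -0.001], [-0.002, 0.001, -1.0]]
wrist_force: [-0.1, -0.8, -1.3]
finger_gap: 0.146
t 19.6 ee [ 0.4891 -0.1363  0.006 ] yaw 51.67 shares [ 0.1  -0.01 -0.16] az 0.1 tilt [ 2.3e-03 -6.0e-04 -1.0e+00] F [ 0.1 -0.1 -0.9] gap 13.8
tilt fix ax,ay [0.01 0.02]
```

View pics/s13.png

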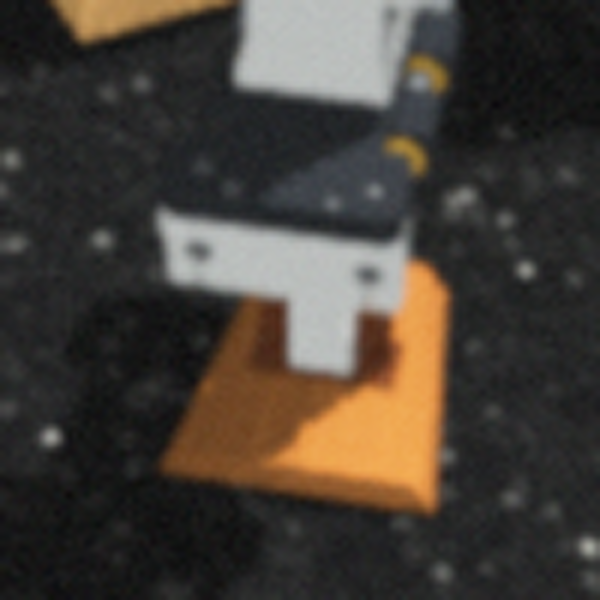

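The bar is gripped, with the gap at 13.8 mm. Lifting and turning the lid to the box's heading.

```bash

python3 -m inch '[[0,0,0,0,0,-0.3,0.05],[0,0,0,0,0,-0.6,0.05],[0,0,0,0,0,-0.7,0.05],[0,0,0,0,0,-0.7,0.05],[0,0,0,0,0,-0.5,0.05]]'
python3 -m inch '[[0,0,-0.8,0,0.5,0,0.05],[0,0,-0.8,0,0.5,0,0.05],[0,0,-0.8,0,0.5,0,0.05],[0,0,-0.8,0,0.5,0,0.05],[0,0,-0.8,0,0.5,0,0.05]]'
python3 -m inch '[[0,0,-0.7,0,0,0,0.05],[0,0,-0.5,0,0,0,0.05],[0,0,-0.1,0,0,0,0.05],[0,0,0,0,0,0,0.05],[0,0,0,0,0,0,0.05]]'
python3 -c "from h import *;go((.5357,-.015,.08),88.5);tilt()"
```

```text
clock: 20.1
ee_pos: [0.4877, -0.1367, 0.0806]
tool_rot: [[-0.784, 0.621, -0.0], [0.621, 0.784, -0.001], [-0.0, -0.001, -1.0]]
wrist_force: [1.3, 0.1, -1.2]
finger_gap: 0.146
clock: 20.6
ee_pos: [0.518, -0.0817, 0.0872]
tool_rot: [[-0.984, 0.176, 0.006], [0.176, 0.984, -0.002], [-0.006, -0.001, -1.0]]
wrist_force: [0.8, -0.4, -1.7]
finger_gap: 0.147
clock: 21.1
ee_pos: [0.5187, -0.0801, 0.0904]
tool_rot: [[-1.0, 0.012, 0.008], [0.012, 1.0, -0.001], [-0.008, -0.001, -1.0]]
wrist_force: [0.2, 0.8, -2.0]
finger_gap: 0.146
t 21.1 ee [ 0.5187 -0.0801  0.0904] yaw 89.29 shares [-0.64  2.61  0.42] az 0.11 tilt [ 0.0077 -0.0015 -1.    ] F [ 0.2  0.8 -2. ] gap 13.7
tilt fix ax,ay [-0.01  0.06]
```

```bash

python3 -m inch '[[-0.01,0.06,0.11,-0.2,0.5,0,0.05],[0,0,0,-0.2,0.5,0,0.05],[0,0,0,-0.2,0.5,0,0.05],[0,0,0,0,0.5,0.2,0.05],[0,0,0,0,0.4,0.2,0.05]]'
python3 -m inch '[[0,0,0,0,0,0,0.05],[0,0,0,0,0,0,0.05],[0,0,0,0,0,0,0.05],[0,0,0,0,0,0,0.05],[0,0,0,0,0,0,0.05]]'
python3 - <<'E'
from h import *
t=snapshot("top");c=snapshot("scene")
save(c,"s14.png",(230,160,360,290),5);save(t,"t14.png",(220,180,340,300),5);go((.5357,-.015,.046),88.5);tilt()
E
```

```text
clock: 21.6
ee_pos: [0.5362, -0.0184, 0.0806]
tool_rot: [[-0.999, 0.032, 0.002], [0.032, 0.999, -0.001], [-0.002, -0.001, -1.0]]
wrist_force: [0.2, 0.2, -2.1]
finger_gap: 0.147
clock: 22.1
ee_pos: [0.5353, -0.0178, 0.0796]
tool_rot: [[-1.0, 0.031, -0.0], [0.031, 1.0, -0.001], [0.0, -0.001, -1.0]]
wrist_force: [-0.5, 0.9, -1.9]
finger_gap: 0.15
t 22.2 ee [ 0.5353 -0.0177  0.0796] yaw 88.25 shares [-0.01  0.11  1.34] az -0.04 tilt [-1.0e-04 -1.2e-03 -1.0e+00] F [-0.6  0.6 -2.3] gap 13.7
tilt fix ax,ay [-0.01 -0.  ]
```

View pics/s14.png

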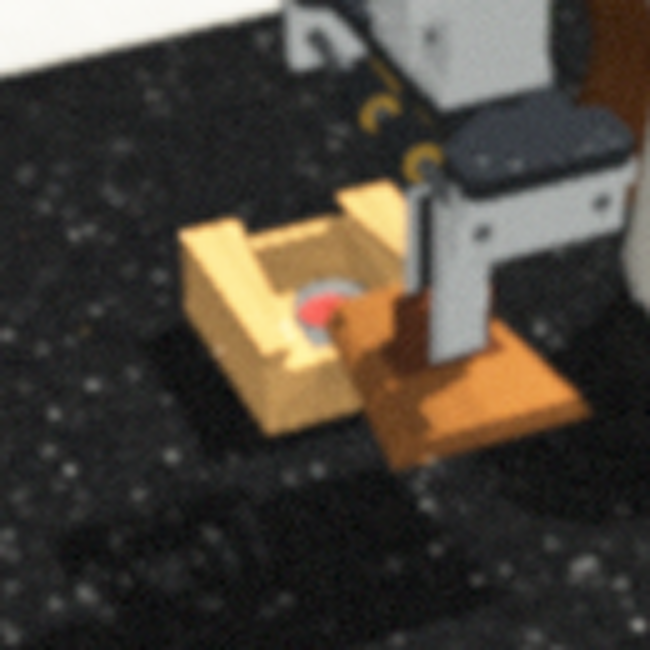

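View pics/t14.png

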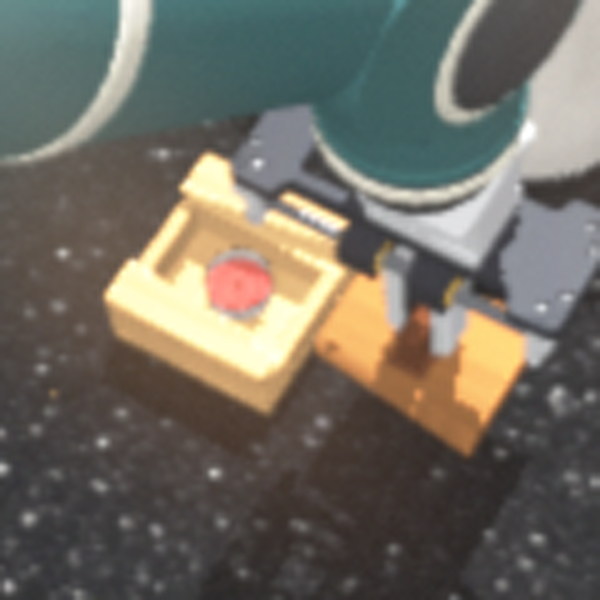

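```bash

python3 - <<'E'
from h import *
c=snapshot("scene");t=snapshot("top")
a=plane(c,308.3,253.8,.0736);b=plane(c,348.2,242.6,.0736);m=(a+b)/2
print(a,b,np.linalg.norm(a-b),m)
# box front bottom corners z=0 / top rails at mouth end
l=plane(c,230+268/5,160+437/5,0);print("box near-left foot",l)
e=np.array(read_state()["ee_pos"]);print(e, m-e)
t1=plane(t,220+470/5,180+455/5,.0736);print("top left rear",t1)
E
```

```text
[ 0.4868453  -0.06647557  0.0736    ] [ 0.57484235 -0.07017159  0.0736    ] 0.08807463269708785 [ 0.53084382 -0.06832358  0.0736    ]
box near-left foot [0.48670615 0.05710894 0.        ]
[ 0.53529814 -0.0175322   0.07953907] [-0.00445432 -0.05079138 -0.00593907]
top left rear [ 0.48780125 -0.06698364  0.0736    ]
```

Lid and box measurements agree: the lid measures 88.1 mm wide at the rear and the box foot corner gives a centre of (0.540,0.106). The lid sits about 3 mm toward -x of the TCP, so I'll offset by that, lower, and start sliding.

```bash

python3 -m inch '[[-0.01,0,-0.03,-0.15,0,0.5,0.05],[0,0,0,0,0,0.4,0.05],[0,0,0,0,0,0.3,0.05],[0,0,0,0,0,0.1,0.05],[0,0,0,0,0,0,0.05]]'
python3 -c "from h import *;go((.5393,-.0175,.0455),88.5);tilt()"
```

```text
clock: 22.8
ee_pos: [0.5389, -0.0178, 0.0432]
tool_rot: [[-1.0, 0.027, -0.001], [0.027, 1.0, -0.0], [0.001, -0.0, -1.0]]
wrist_force: [-0.1, 0.8, -0.9]
finger_gap: 0.147
t 22.8 ee [ 0.5389 -0.0178  0.0432] yaw 88.48 shares [-0.02  0.01 -0.09] az -0.0 tilt [-1.4e-03 -1.0e-04 -1.0e+00] F [-0.1  0.8 -0.9] gap 13.9
tilt fix ax,ay [-0.   -0.01]
```

```bash

python3 -m inch '[[0,0,0,0,0,-0.12,0.05],[0,0,0,0,0.4,0,0.05],[0,0,0,0,0.4,0,0.05],[0,0,0,0,0.4,0,0.05],[0,0,0,0,0,0,0.05]]'
python3 - <<'E'
from h import *
t=snapshot("top");c=snapshot("scene")
save(c,"s15.png",(230,160,360,290),5);save(t,"t15.png",(220,180,340,300),5);go((.5425,.106,.0455),88.5);tilt()
E
```

```text
clock: 23.3
ee_pos: [0.5402, 0.0157, 0.0472]
tool_rot: [[-1.0, 0.026, -0.0], [0.026, 1.0, 0.001], [0.0, 0.001, -1.0]]
wrist_force: [0.1, -0.5, -2.0]
finger_gap: 0.145
t 23.4 ee [0.5402 0.0141 0.0473] yaw 88.45 shares [0.01 3.68 0.07] az -0.01 tilt [-2.e-04 -0.e+00 -1.e+00] F [ 0.2  0.  -2.9] gap 13.7
tilt fix ax,ay [-0. -0.]
```

View pics/s15.png

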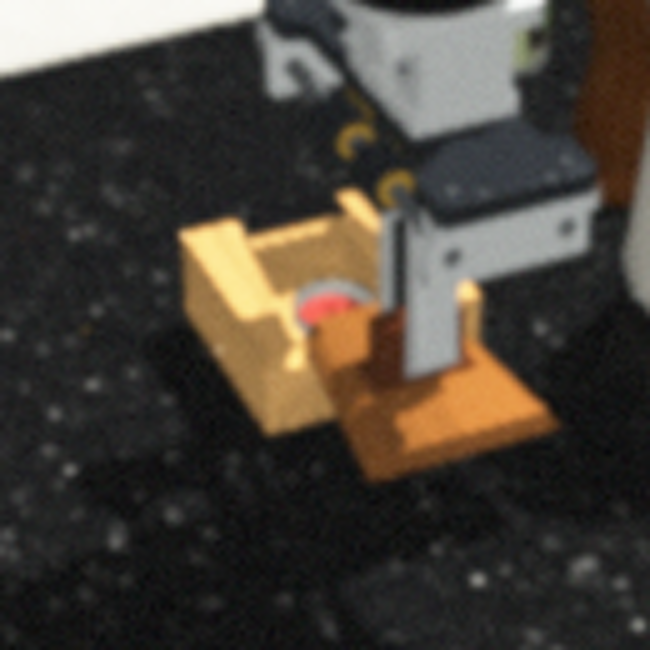

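View pics/t15.png

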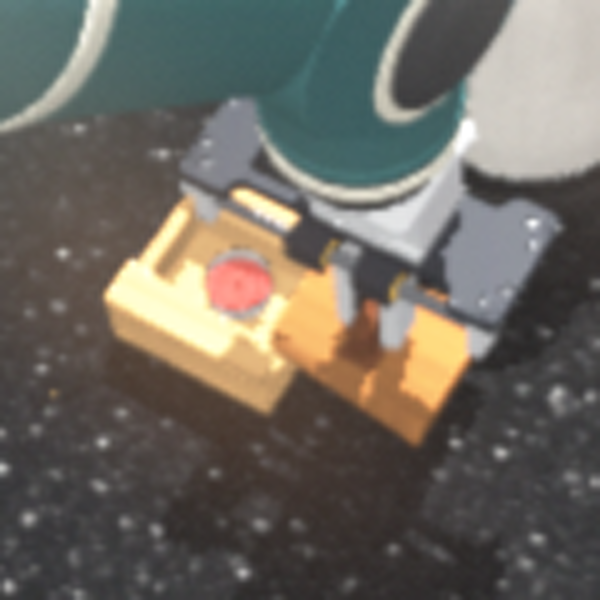

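```bash

python3 -m inch '[[0,0,0,0,0.3,0.05,0.05],[0,0,0,0,0.3,0.03,0.05],[0,0,0,0,0.3,0,0.05],[0,0,0,0,0.3,0,0.05],[0,0,0,0,0,0,0.05]]'
python3 -c "from h import *;go((.5425,.106,.0445),88.5);tilt()"
```

```text
clock: 23.9
ee_pos: [0.541, 0.0462, 0.045]
tool_rot: [[-1.0, 0.028, -0.0], [0.028, 1.0, -0.0], [0.0, -0.0, -1.0]]
wrist_force: [0.2, -0.0, -1.1]
finger_gap: 0.148
t 23.9 ee [0.541  0.0462 0.045 ] yaw 88.39 shares [0.01 2.39 0.02] az -0.02 tilt [-3.e-04 -1.e-04 -1.e+00] F [ 0.2 -0.  -1.1] gap 13.9
tilt fix ax,ay [-0. -0.]
```

```bash

python3 -m inch '[[0,0,0,0,0.3,0,0.05],[0,0,0,0,0.3,0,0.05],[0,0,0,0,0.3,0,0.05],[0,0,0,0,0.2,0,0.05],[0,0,0,0,0,0,0.05]]'
python3 -c "from h import *;go((.5425,.106,.0445),88.5);tilt()"
python3 - <<'E'
from h import *
t=snapshot("top");c=snapshot("scene")
save(c,"s16.png",(230,160,360,290),5);save(t,"t16.png",(220,180,340,300),5)
E
```

```text
clock: 24.4
ee_pos: [0.5418, 0.0763, 0.045]
tool_rot: [[-1.0, 0.028, -0.0], [0.028, 1.0, -0.0], [0.0, -0.0, -1.0]]
wrist_force: [0.2, 0.7, -1.7]
finger_gap: 0.148
t 24.4 ee [0.5418 0.0763 0.045 ] yaw 88.41 shares [0.01 1.19 0.02] az -0.01 tilt [-3.e-04 -2.e-04 -1.e+00] F [ 0.2  0.7 -1.7] gap 13.9
tilt fix ax,ay [-0. -0.]
```

View pics/s16.png

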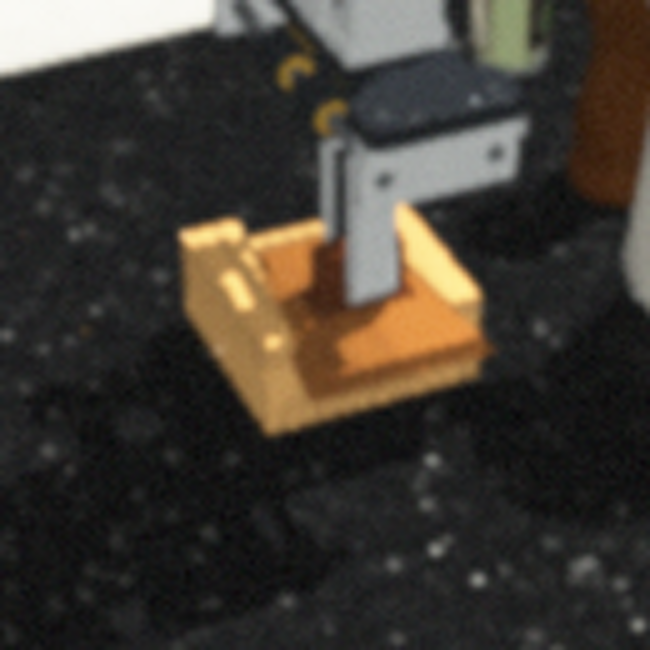

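View pics/t16.png

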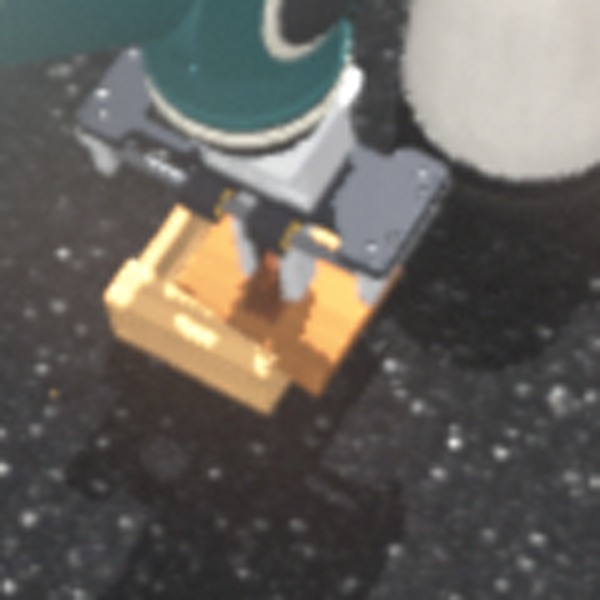

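```bash

python3 - <<'E'
from h import *
t=snapshot("top");c=snapshot("scene");save(c,"s17.png",(275,200,340,255),11)
E
```

```text
(no output)
```

View pics/s17.png

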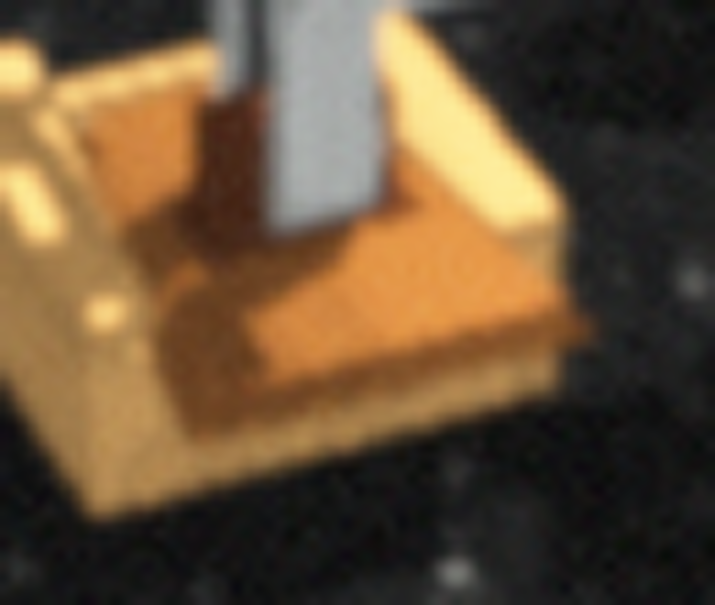

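```bash

python3 - <<'E'
from h import *
c=snapshot("scene")
a=plane(c,292.9,240,.039);b=plane(c,329.2,230,.039);m=(a+b)/2
print(a,b,np.linalg.norm(a-b),m)
ax=np.array([.0262,.99966]);n=np.array([.99966,-.0262]);B=np.array([.5395,.1052])
d=m[:2]-B;print("along",d@ax,"lateral",d@n, np.array(read_state()["ee_pos"]))
f=plane(c,275+100/11,200+522/11,0);print("foot corner",f,"lat",(f[:2]-B)@n,"along",(f[:2]-B)@ax)
g=plane(c,275+568/11,200+210/11,.05);print("R rail corner",(g[:2]-B)@n,(g[:2]-B)@ax)
E
```

```text
[0.49608797 0.02681537 0.039     ] [0.58245739 0.02411569 0.039     ] 0.08641160183866636 [0.53927268 0.02546553 0.039     ]
along -0.07971331397119745 lateral 0.001861802765885892 [0.5418514  0.07500039 0.04504881]
foot corner [0.48760291 0.05645582 0.        ] lat -0.050602344635659366 along -0.05008731054159327
R rail corner 0.05104708619963775 -0.05450725353018283
```

The lid is in the grooves about 30 mm short of home, and about 1.9 mm off-centre toward +x. Nudging back as it slides.

```bash

python3 -m inch '[[0,0,0,0.06,0.25,0.02,0.05],[0,0,0,0,0.2,0,0.05],[0,0,0,0,0.15,0,0.05],[0,0,0,0,0.1,0,0.05],[0,0,0,0,0,0,0.05]]'
python3 -c "from h import *;go((.5415,.1047,.0445),88.5);tilt()"
```

```text
clock: 25.15
ee_pos: [0.5408, 0.0939, 0.0445]
tool_rot: [[-1.0, 0.03, -0.0], [0.03, 1.0, -0.0], [0.0, -0.0, -1.0]]
wrist_force: [-0.6, -0.3, -1.5]
finger_gap: 0.146
t 25.15 ee [0.5408 0.0939 0.0445] yaw 88.29 shares [-0.02  0.43 -0.  ] az -0.03 tilt [-3.e-04 -4.e-04 -1.e+00] F [-0.6 -0.3 -1.5] gap 13.7
tilt fix ax,ay [-0. -0.]
```

```bash

python3 -m inch '[[0,0,0,0,0.1,0.01,0.05],[0,0,0,0,0.1,0,0.05],[0,0,0,0,0.05,0,0.05],[0,0,0,0,0,0,0.05],[0,0,0,0,0,0,0.05]]'
python3 -c "from h import *;go((.5415,.1047,.0445),88.5);tilt()"
```

```text
clock: 25.65
ee_pos: [0.541, 0.1005, 0.0442]
tool_rot: [[-1.0, 0.03, -0.0], [0.03, 1.0, -0.001], [0.0, -0.001, -1.0]]
wrist_force: [-0.5, -0.9, -1.4]
finger_gap: 0.146
t 25.65 ee [0.541  0.1005 0.0442] yaw 88.28 shares [-0.02  0.17 -0.01] az -0.03 tilt [-3.e-04 -5.e-04 -1.e+00] F [-0.5 -0.9 -1.4] gap 13.7
tilt fix ax,ay [-0. -0.]
```

No side load. I'll release so the lid settles on its ledges, then push the bar with the rear finger.

```bash

python3 -m inch '[[0,0,0,0,0,0,0.22],[0,0,0,0,0,0,0.22],[0,0,0,0,0.08,0,0.22],[0,0,0,0,0.08,0,0.22],[0,0,0,0,0.05,0,0.22]]'
python3 -c "from h import *;go((.5415,.1047,.0445),88.5)"
python3 -m inch '[[0,0,0,0,0.08,0,0.22],[0,0,0,0,0.05,0,0.22],[0,0,0,0,0.05,0,0.22],[0,0,0,0,0,0,0.22],[0,0,0,0,0,0,0.22]]'
python3 - <<'E'
from h import *
go((.5415,.1047,.0445),88.5)
t=snapshot("top");c=snapshot("scene");save(c,"s18.png",(265,180,340,255),8);save(t,"t18.png",(220,180,320,280),6)
E
```

```text
clock: 26.15
ee_pos: [0.5415, 0.1056, 0.0446]
tool_rot: [[-1.0, 0.031, 0.0], [0.031, 1.0, -0.001], [-0.0, -0.001, -1.0]]
wrist_force: [0.6, -0.7, -0.5]
finger_gap: 0.222
t 26.15 ee [0.5415 0.1056 0.0446] yaw 88.23 shares [ 0.   -0.04  0.  ] az -0.04 tilt [ 4.e-04 -5.e-04 -1.e+00] F [ 0.6 -0.7 -0.5] gap 20.9
clock: 26.65
ee_pos: [0.5418, 0.1076, 0.0445]
tool_rot: [[-0.999, 0.033, 0.0], [0.033, 0.999, -0.004], [-0.0, -0.004, -1.0]]
wrist_force: [1.0, -1.2, 0.0]
finger_gap: 0.227
t 26.65 ee [0.5418 0.1076 0.0445] yaw 88.12 shares [ 0.01 -0.12  0.  ] az -0.06 tilt [ 4.0e-04 -3.9e-03 -1.0e+00] F [ 1.  -1.2  0. ] gap 21.4
```

View pics/s18.png

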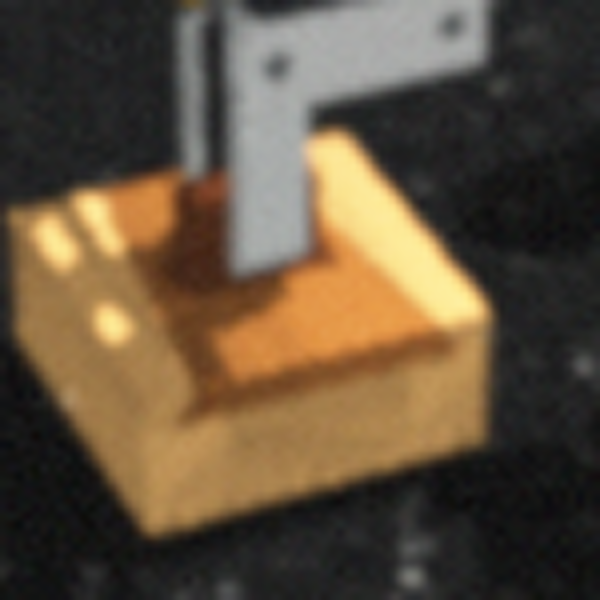

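The lid is nearly flush at the near end and has met resistance. Now a firmer push, finishing on a pushing row so the force shows.

```bash

python3 -m inch '[[0,0,0,0,0.08,0,0.22],[0,0,0,0,0.1,0,0.22],[0,0,0,0,0.1,0,0.22],[0,0,0,0,0.1,0,0.22],[0,0,0,0,0.1,0,0.22]]'
python3 -c "from h import *;go((.5415,.1047,.0445),88.5);tilt()"
```

```text
clock: 27.25
ee_pos: [0.5419, 0.1075, 0.0444]
tool_rot: [[-0.999, 0.042, -0.001], [0.042, 0.999, -0.016], [0.001, -0.016, -1.0]]
wrist_force: [-1.9, -15.6, 3.8]
finger_gap: 0.223
t 27.25 ee [0.5419 0.1075 0.0444] yaw 87.6 shares [ 0.01 -0.11 -0.  ] az -0.13 tilt [-0.0013 -0.0164 -0.9999] F [ -1.9 -15.6   3.8] gap 20.9
tilt fix ax,ay [-0.14 -0.  ]
```

```bash

python3 -m inch '[[-0.14,0,-0.1,0,-0.05,0,0.22],[0,0,0,0,0,0,0.22],[0,0,0,0,0,0,0.22],[0,0,0,0,0,0,0.22],[0,0,0,0,0,0,0.22]]'
python3 - <<'E'
from h import *
go((.5415,.1047,.0445),88.5);tilt()
t=snapshot("top");c=snapshot("scene");save(c,"s19.png",(265,180,340,255),8);save(t,"t19.png",(220,190,310,280),6.6)
E
```

```text
clock: 27.75
ee_pos: [0.5418, 0.1071, 0.0444]
tool_rot: [[-1.0, 0.03, -0.001], [0.03, 1.0, 0.0], [0.001, 0.0, -1.0]]
wrist_force: [-1.0, 0.8, -0.5]
finger_gap: 0.222
t 27.75 ee [0.5418 0.1071 0.0444] yaw 88.29 shares [ 0.01 -0.1  -0.  ] az -0.03 tilt [-7.e-04  3.e-04 -1.e+00] F [-1.   0.8 -0.5] gap 20.8
tilt fix ax,ay [ 0.   -0.01]
```

View pics/s19.png

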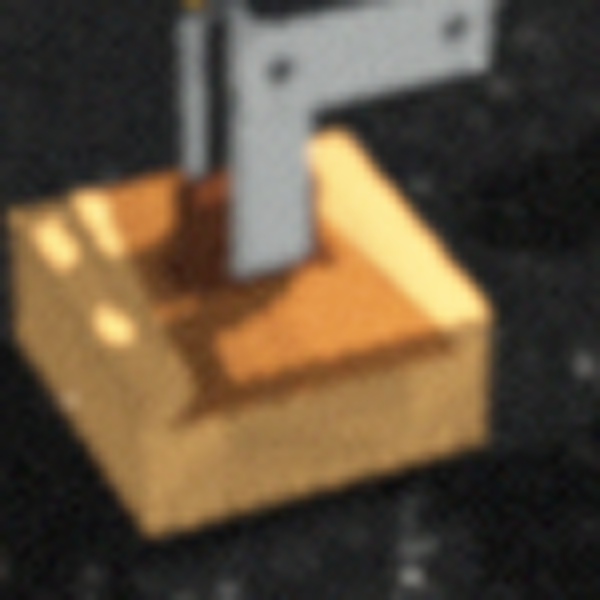

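View pics/t19.png

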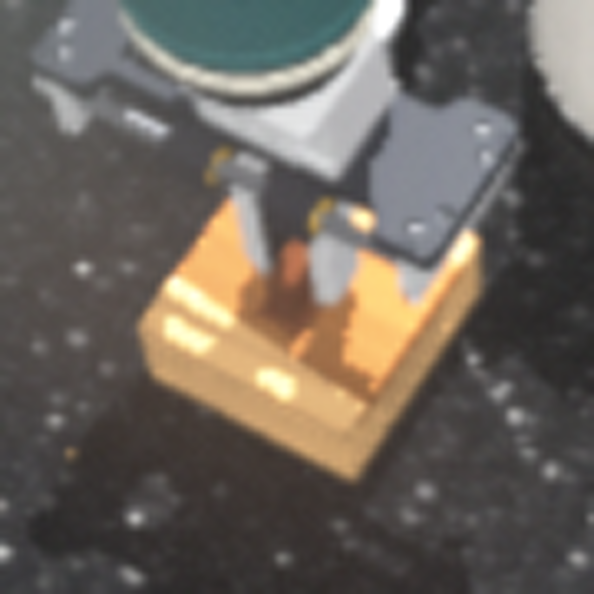

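Both ends look flush. One more firm push at around 20 N will make sure it's set.

```bash

python3 -m inch '[[0,0,-0.03,0,0.08,0,0.22],[0,0,0,0,0.1,0,0.22],[0,0,0,0,0.1,0,0.22],[0,0,0,0,0.12,0,0.22],[0,0,0,0,0.15,0,0.22]]'
python3 -c "from h import *;go((.5415,.1047,.0445),88.5);tilt()"
```

```text
clock: 28.35
ee_pos: [0.5419, 0.1078, 0.0442]
tool_rot: [[-0.999, 0.035, -0.002], [0.035, 0.999, -0.014], [0.002, -0.014, -1.0]]
wrist_force: [-2.4, -24.5, 5.1]
finger_gap: 0.224
t 28.35 ee [0.5419 0.1078 0.0442] yaw 87.98 shares [ 0.01 -0.12 -0.01] az -0.08 tilt [-0.0024 -0.0141 -0.9999] F [ -2.4 -24.5   5.1] gap 21.1
tilt fix ax,ay [-0.12 -0.02]
```

It took 24.5 N without moving further. Backing off and lifting clear.

```bash

python3 -m inch '[[-0.12,0,-0.08,0,-0.1,0,0.3],[0,0,0,0,0,0,0.3],[0,0,0,0,0,0,0.3],[0,0,0,0,0,-0.3,0.3],[0,0,0,0,0,-0.6,0.3]]'
python3 -m inch '[[0,0,0,0,0,-0.8,0.3],[0,0,0,0,0,-0.8,0.3],[0,0,0,0,0,-0.8,0.3],[0,0,0,0,0,-0.8,0.3],[0,0,0,0,0,-0.8,0.3]]'
python3 -m inch '[[0,0,0,0.8,-0.6,-0.8,0.3],[0,0,0,0.8,-0.8,-0.8,0.3],[0,0,0,0.8,-0.8,0,0.3],[0,0,0,0.8,-0.8,0,0.3],[0,0,0,0,-0.5,0,0.3]]'
python3 -m inch '[[0,0,0,0,-0.8,0,0.3],[0,0,0,0,-0.8,0,0.3],[0,0,0,0,-0.8,0,0.3],[0,0,0,0,-0.4,0,0.3],[0,0,0,0,0,0,0.3]]'
python3 - <<'E'
from h import *
go((.5415,.1047,.0445),88.5)
t=snapshot("top");c=snapshot("scene");save(c,"s20.png",(255,180,345,255),8);save(t,"t20.png",(220,190,310,280),6.6);save(c,"full_s.png");save(t,"full_t.png")
E
```

```text
clock: 28.85
ee_pos: [0.5409, 0.1052, 0.0665]
tool_rot: [[-1.0, 0.026, -0.005], [0.026, 1.0, -0.001], [0.005, -0.001, -1.0]]
wrist_force: [-0.5, -0.8, 0.5]
finger_gap: 0.298
clock: 29.35
ee_pos: [0.5412, 0.1065, 0.1757]
tool_rot: [[-1.0, 0.025, -0.003], [0.025, 1.0, -0.0], [0.003, -0.001, -1.0]]
wrist_force: [-0.2, 0.9, -0.6]
finger_gap: 0.3
clock: 29.85
ee_pos: [0.4582, 0.0205, 0.2256]
tool_rot: [[-1.0, 0.021, 0.006], [0.021, 1.0, 0.004], [-0.006, 0.004, -1.0]]
wrist_force: [0.7, -0.2, -0.2]
finger_gap: 0.3
clock: 30.35
ee_pos: [0.4586, -0.0528, 0.2298]
tool_rot: [[-1.0, 0.022, 0.011], [0.022, 1.0, 0.006], [-0.011, 0.007, -1.0]]
wrist_force: [-0.4, 0.6, -0.6]
finger_gap: 0.304
t 30.35 ee [ 0.4586 -0.0528  0.2298] yaw 88.75 shares [-3.1   6.32  7.49] az 0.04 tilt [ 0.0113  0.0063 -0.9999] F [-0.4  0.6 -0.6] gap 28.5
```

View pics/s20.png

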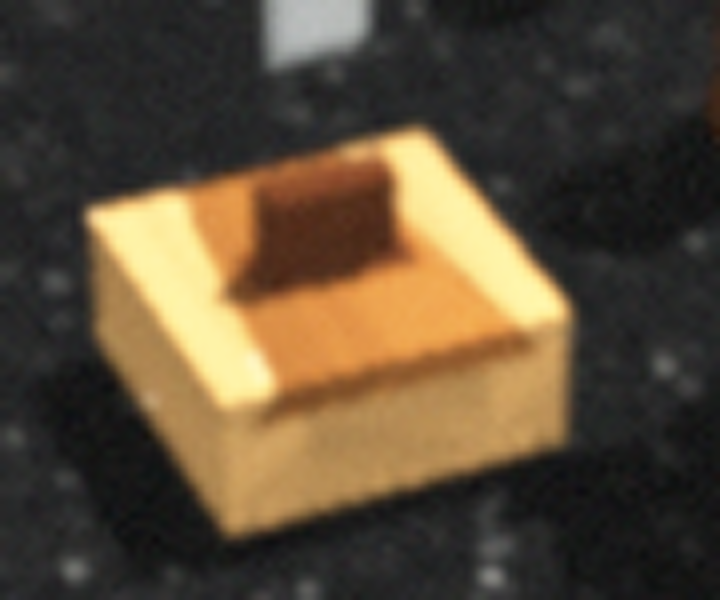

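View pics/t20.png

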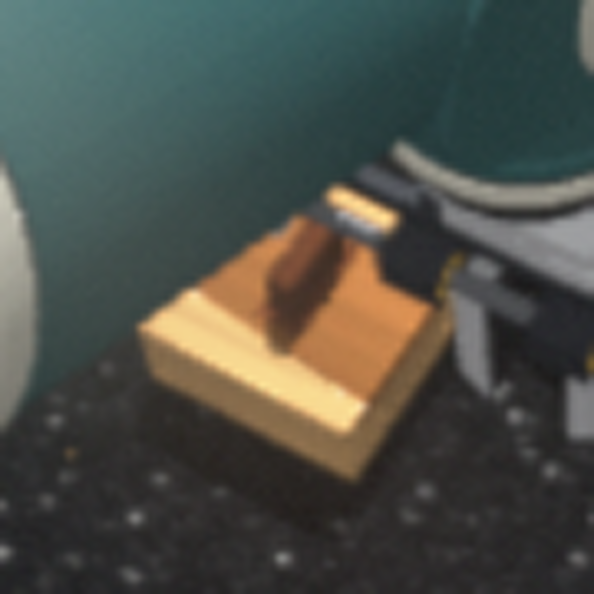

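View pics/full_s.png

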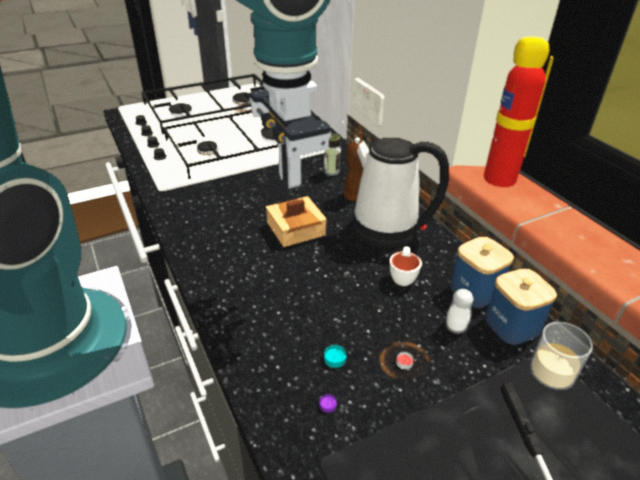

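Lid is seated with bar mid-box, and the bystanders are unmoved. I'll check the flushness with numbers before handing in.

```bash

python3 - <<'E'
from h import *
c=snapshot("scene")
P=lambda u,v,z:plane(c,255+u/8,180+v/8,z)[:2]
a=P(262,420,.038);b=P(535,345,.038)
f1=P(230,540,0);f2=P(567,445,0);r1=P(225,412,.05);r2=P(572,322,.05)
ax=np.array([.0262,.99966])
for n,p in dict(lidL=a,lidR=b,foot1=f1,foot2=f2,rail1=r1,rail2=r2).items():print(n,p.round(4),"along",(p@ax*1000).round(1))
print(np.linalg.norm(a-b))
# far end
for n,p in dict(railL=P(90,213,.05),railR=P(428,125,.05),lidfarL=P(188,190,.05)).items():print(n,(p@ax*1000).round(1))
E
```

```text
lidL [0.4976 0.0569] along 69.9
lidR [0.5803 0.055 ] along 70.2
foot1 [0.4869 0.0566] along 69.4
foot2 [0.5908 0.0538] along 69.2
rail1 [0.484 0.05 ] along 62.7
rail2 [0.5868 0.0456] along 61.0
0.08272396318184913
railL 165.5
railR 167.4
lidfarL 164.9
```

```bash
python3 -c "
from station import close_job;print(close_job())"
```

```text
the job is handed in; nothing more can be done
None
```

I put the larger red tea light upright in the box, then slid the lid in narrow end first until it wedged. I handed the job in at about 30 s of the 64 s allowed.

**Last checks**
- **Lid tight:** it moved no further under the last two pushes, 15.6 N and then 24.5 N at the wrist.
- **Lid flush:** at the entry end the lid edge is about 0.5 to 1 mm from the box face in the scene view, within the 2 mm camera accuracy. I judged the far end by eye only; its corner points gave nothing precise. The rail corners I picked at the entry end also came out 6 to 9 mm off the box's foot corners. I took that as a bad pick, so it is not confirmed.
- **Tea light:** it was upright in the well in the last pictures before the lid covered it. I could not see it afterwards.
- **Bystanders:** salt shaker, espresso cup, pepper mill and spice jar were standing where they were in the final picture, by eye rather than measured. The gripper was clear of everything.

**What went wrong:** the first grasp of the tea light missed and closed on air, without moving it. The pictures showed the fingertips about 10 mm above the reported TCP, not 17 mm ahead of it as the description says. I set the later grasps by camera and force instead.

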